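# Clear, pull-check and release a battery module

## Task

Free this battery module for the line: press the yellow hold key first, then put every packing scrap (white foam, cardboard, wood, orange cap, blue plastic chip) on and in front of it into the grey bin. Next check the hold-down spring: pull the gauge out until its red pointer is level with the blue mark, hold it there for two seconds and let it return fully home. Finally press the white key and then the green key, one at a time and only with the module clear; leave the copper busbar, the tools and the tape where they lie.

Things in the scene. Friction and masses are not known exactly. Their poses are not given: they have to be found in the camera images.
- module: Black battery module, 190 (x) x 300 (y) x 55 mm high with a flat top, fixed to the bench. Origin: centre of its underside. Scraps lie on its top, and up to two on the bench just in front.
- scrap_bin: Open square grey bin, 190 x 190 mm outside, 75 mm high, walls and floor 5 mm, fixed, on the bench to one side of the module. Origin: centre of its underside, z up.
- console: White release console, 190 x 190 mm, 40 mm high, fixed, on the other side of the module from the bin. Origin: centre of its underside. Its -x half carries the three keys in a row along its y; its +x half carries the pull gauge, which slides out along its +y.
- gauge_grip (a point): Grip point of the gauge: 36 mm above the console top, in the upright black grip tab with red top, 26 mm wide along console x, 12 mm thick along console y, rising from 8 to 46 mm above the console top. A barrel stands behind it on the -y side (its end face 50 mm from the tab centre when home, 32 mm high above the console).
- gauge (a joint): How far the gauge is pulled out along the console +y, m: 0 home, up to 0.075; a spring pulls it home (about 2 N at home, 7 N at 0.045).
- gauge_pointer (a point): Tip of the thin red pointer that moves with the gauge, 34 mm from the tab on the console -x side, over the yellow scale.
- mark_clip: Blue set mark, a clip 5 mm wide (y), 12 mm high, fixed beside the yellow scale; the pointer is to stand level with it along the console y. Origin: centre of its underside; axes as the console.
- key_hold (a joint): Travel of the yellow spring key, m: 0 up, 0.006 fully down (5 N); it counts as pressed beyond 0.004.
- key_hold_top (a point): Top centre of the yellow round key, 28 mm across; keys stand 55 mm apart on the console, in an order that changes.
- key_log (a joint): Travel of the white spring key, m: 0 up, 0.006 fully down (5 N); it counts as pressed beyond 0.004.
- key_log_top (a point): Top centre of the white round key, 28 mm across; keys stand 55 mm apart on the console, in an order that changes.
- key_go (a joint): Travel of the green spring key, m: 0 up, 0.006 fully down (5 N); it counts as pressed beyond 0.004.
- key_go_top (a point): Top centre of the green round key, 28 mm across; keys stand 55 mm apart on the console, in an order that changes.
- foam_a: Scrap: white foam block, 42 x 30 x 28 mm (x, y, z), on the module; may be absent. Origin: centre of its underside.
- foam_b: Scrap: white foam block, 36 x 34 x 32 mm (x, y, z), on the module; may be absent. Origin: centre of its underside.
- card: Scrap: brown cardboard spacer block, 50 x 26 x 26 mm (x, y, z), on the module; may be absent. Origin: centre of its underside.
- wood: Scrap: pale wooden offcut, 48 x 28 x 24 mm (x, y, z), on the module; may be absent. Origin: centre of its underside.
- cap: Scrap: orange plastic transit cap, a rounded block with a black dot on top, 36 x 30 x 26 mm (x, y, z), on the module; may be absent. Origin: centre of its underside.
- chip: Scrap: blue plastic pallet chip, 36 x 30 x 40 mm (x, y, z), on the bench on the robot's side of the module; may be absent. Origin: centre of its underside.
- wood_b: Scrap: brown wooden offcut, 40 x 32 x 40 mm (x, y, z), on the bench on the robot's side of the module; may be absent. Origin: centre of its underside.
- busbar: Flat copper busbar link, 60 x 20 x 6 mm, lying loose on the module among the scraps; it stays there. Origin: centre of its underside, x along its length.
- screwdriver: Short screwdriver, 130 mm, on the bench between robot and module; leave it. Origin: under its middle.
- tape: Red roll of tape, 90 mm across, 24 mm high, beyond the module; leave it. Origin: centre of its underside.
- driver: Red and black cordless driver standing on its battery, 190 mm high, far right; leave it. Origin: centre of its underside.
Not all that is in view belongs to the job. Of the things that look like the chip, the smallest one is meant.

How it is judged:
By the outcome, as a careful person would: the job done as asked, in the order asked, and still so for the second after the job is handed in, with the robot touching nothing.
Of foam_a, foam_b, card, wood, cap, chip, wood_b only 5 to 7 are there at a start; the rules pass over those that are not, and their reading is None.
At some moment in a run one of foam_a, foam_b, card, wood, cap, chip, wood_b may be knocked a few centimetres aside while the robot is not near it.
Once in a run the grip may slacken for a moment while it holds something.
It also fails if it takes over 210 s, if anything falls off the work surface, if the arm or the gripper's body presses on something with over 40 N, if the wrist force passes 120 N, or if a joint passes its speed limit or range.

## Robot

A 7-joint arm with a two-finger parallel gripper is mounted at the origin on the work surface. World frame = base frame: x ahead of the robot, y to its left, z up, the work surface at z = 0. Lengths are in m, angles in rad, forces in N, time in s.
With the tool pointing down it reaches from about 0.35 to 0.775 m from the base axis. Payload 3.1 kg.
Tool frame: the origin (TCP) lies on the centre line of the jaws, within the pads' length; the fingertips stand manip.tips_ahead ahead of it and the grasp point (between the pads) lies 11 mm behind it (manip.tips_ahead is the distance from the TCP to the fingertips, in m); z points along the fingers, y is the line along which they close (so a half turn about z gives the same grasp; the last joint's range is limited). The gripper opens to 85 mm and grips with 20 to 120 N. Pads are 22 mm wide; open, the fingers measure 114 mm over their backs; the gripper's body (76 mm by 85 mm) begins 54 mm behind the grasp point. The pads swing forward as they close: fully open they stand 13 mm farther back than shut.
Start: joints at [-1.39, 0.311, 0.014, 1.512, -0.004, 1.319, -0.027], TCP at [0.121, 0.536, 0.239] pointing down, gripper open.
Joint ranges: [-2.7, 2.7], [-0.3, 1.91], [-1.27, 1.3], [0.12, 2.57], [-1.44, 4.58], [0.2, 2.03], [-3.05, 3.05]. Speed limits (rad/s): [2.79, 2.79, 3.14, 3.14, 3.14, 3.14, 3.14].

## Interface

Orientations are given as a unit quaternion [x, y, z, w].
In Python, from cell import manip gives the robot as it stands. The module is installed in compiled form; this text tells all that it offers.
- The arm moves only by the tool step_arm, never from a script. Its arguments are lists of equal length, an entry for each row: "delta_pos": the shift along the tool's x, y, z each as a share of 20 cm, from -1 to 1, a list of three; "spin": the turn about the tool's z as a share of 0.5 rad, from -1 to 1. In form: {"delta_pos": [[tx, ty, tz], ...], "spin": [spin, ...]}. A call has exactly 10 rows; each row is the pose to reach, as a shift and turn from the pose commanded when the call began, along the tool's axes at that moment; what a row does not reach only later rows make up. A row lasts 1/10 s, in which the tool goes at most 50 mm and 8.59 degrees, less where a joint would pass 70% of its speed; a pose out of reach is approached as far as the arm can. A call with a number of a shift or a turn outside -1 to 1 is refused whole. A call with a gripper value outside its range is refused whole. "hand" is the finger opening in mm, from 0 to 85.4, set as the call begins (left out, the last holds). The fingers move at their own pace and stop on an object; the grip force is fixed at half the most. Time passes only in rows, so rows that repeat a pose let the fingers close, or fill a call up. It gives the time, the measured TCP pose, the force, the opening and the grip force at its end, in the units of the state.
- manip.read_state(): the state, without advancing time (a new reading comes with each control period).
- manip.capture(name): name is "scene" or "top" or "wrist"; returns (picture, depth): 384x512x3 uint8, red, green, blue; 384x512 float32, m along the optical axis (not along the pixel's ray), 0 where there is no reading.
- manip.camera_info(name): a dict with "camera_matrix" (3x3 intrinsics, pixels), "eye" and "rotation" of the camera in the world. Camera axes: x right, y down, z forward; pixel columns grow to the right and rows downward; lengths in m; the calibration is good to about 2 mm. The wrist camera is an equidistant fisheye: a pixel r from the principal point sees the ray r / f radians off the axis. A picture is of the moment at which its call begins: read the wrist's pose just before it. camera_info takes no time and is no camera call; for the wrist camera it gives the pose at the moment of the call.
- manip.sign_off(): hands the job in; it is judged then, once.
The state is a dict: "time": time; "joints": joint angles; "dq": joint speeds; "joint_efforts": joint torques, N m; "eef_pos": TCP position; "eef_rot": TCP orientation; "wrist_force": force on the tool from outside, world axes, zero at the start; "torque": the same for the moment, N m; "grip_width": finger opening in m; "finger_force": force on a finger pad.
Only numpy, scipy, OpenCV 4.12 (cv2) and the standard library are available. Lean on these libraries where they do the work, as an engineer would, in place of code of your own. Each camera call takes 0.05 s, during which the arm holds its last target. There are 200 camera calls.

## Working session

There is one attempt and no reset: what is moved stays moved. The work goes in short steps, Python scripts to look and compute and a tool call to move; the robot and the scene stay as the last step left them, time stands still between calls to the robot, and variables do not carry over. Pictures are saved under pics/ and viewed, at most 14 in all, crops included, and the job is handed in when it is done.

Besides the shell and the picture viewer there is one more tool, called after "Request:" by a JSON object that holds its "name" and its "arguments", one argument or row to a line. step_arm: Moves the arm, as the interface text tells. Its arguments: {"type":"object","properties":{"delta_pos":{"type":"array"},"spin":{"type":"array"},"hand":{"type":"number"}},"required":["delta_pos","spin"]}

```bash
mkdir -p pics; python3 - <<'E'
from cell import manip
import cv2,numpy as np
s=manip.read_state();print({k:np.round(v,3).tolist() for k,v in s.items()},manip.tips_ahead)
for n in("scene","top"):
    i=manip.camera_info(n);print(n,i)
    p,d=manip.capture(n);np.savez(f"pics/{n}0.npz",p=p,d=d)
    cv2.imwrite(f"pics/{n}0.png",cv2.resize(p[:,:,::-1],(800,600),interpolation=cv2.INTER_CUBIC))
E
```

```text
{'time': 0.0, 'joints': [-1.39, 0.312, 0.014, 1.513, -0.004, 1.319, -0.027], 'dq': [0.0, 0.0, 0.0, 0.001, -0.001, 0.002, -0.0], 'joint_efforts': [-0.0, -37.991, 0.146, -23.059, 0.012, 0.014, 0.0], 'eef_pos': [0.121, 0.536, 0.238], 'eef_rot': [0.111, 0.994, -0.001, -0.0], 'wrist_force': [-0.368, -0.127, 0.832], 'torque': [0.028, -0.037, 0.002], 'finger_force': 0.0, 'grip_width': 0.085} 0.008
scene {'camera_matrix': array([[399.78976221,   0.        , 250.86936706],
       [  0.        , 399.78976221, 193.35796464],
       [  0.        ,   0.        ,   1.        ]]), 'eye': array([ 1.32092914, -0.69918285,  0.86118755]), 'rotation': array([ 0.81230777,  0.36967276, -0.1824633 , -0.41255942])}
top {'camera_matrix': array([[392.4901877 ,   0.        , 258.21169612],
       [  0.        , 392.4901877 , 191.86721464],
       [  0.        ,   0.        ,   1.        ]]), 'eye': array([ 0.49953811, -0.00364715,  1.08344808]), 'rotation': array([ 0.71174032, -0.70221764,  0.00964188, -0.014938  ])}
```

View pics/top0.png

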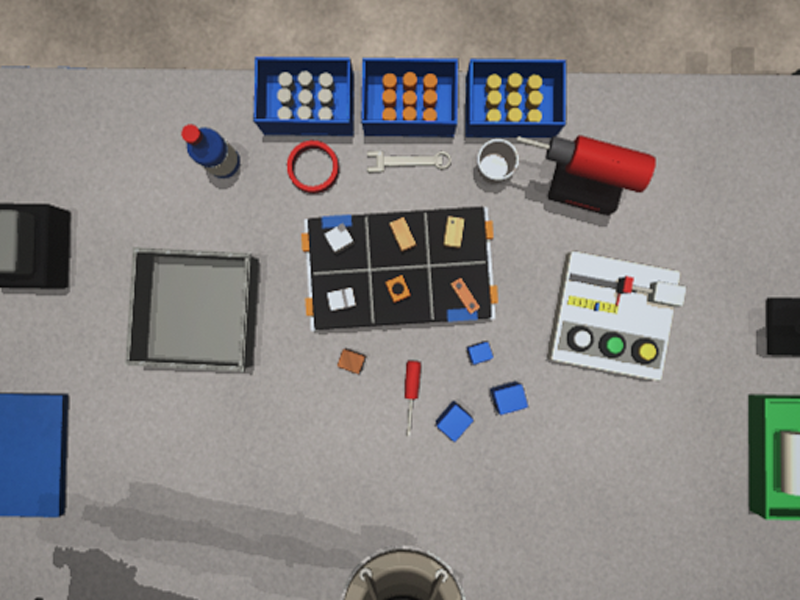

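View pics/scene0.png

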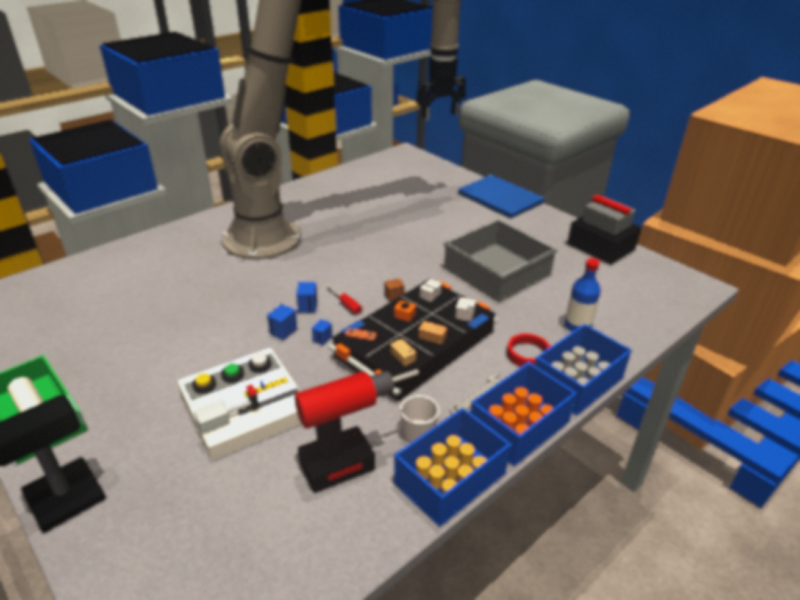

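The top view (800x600) shows these things:
- **Bin and console:** bin at (193,310), console at (617,315). Keys are white (580,338), green (614,345) and yellow (647,351). The gauge tab is at (625,285) with the blue mark near (598,306).
- **Scraps:** foams (340,237) and (341,298), card (402,233), wood (454,231), cap (398,289), wood_b (351,361). The busbar at (464,294) stays.
- **Chip candidates:** (480,352), (510,397) and (455,421). The smallest is (480,352), next to the module.

Next I measure them and make an enlarged crop.

```bash
cat > h.py <<'E'
from cell import manip
import cv2,numpy as np
from scipy.spatial.transform import Rotation as R
def cloud(n,d,i=None):
    i=i or manip.camera_info(n);K=i["camera_matrix"]
    v,u=np.mgrid[:d.shape[0],:d.shape[1]]
    c=np.dstack([(u-K[0,2])/K[0,0]*d,(v-K[1,2])/K[1,1]*d,d])
    return c@R.from_quat(i["rotation"]).as_matrix().T+i["eye"]
def ray(n,u,v,z):
    i=manip.camera_info(n);K=i["camera_matrix"]
    r=R.from_quat(i["rotation"]).as_matrix()@[(u-K[0,2])/K[0,0],(v-K[1,2])/K[1,1],1]
    return i["eye"]+r*(z-i["eye"][2])/r[2]
def rect(n,mask,z):
    """min-area rect of mask cast on plane z: centre, sizes, angle of the long side"""
    c=max(cv2.findContours(mask.astype(np.uint8),0,2)[0],key=cv2.contourArea)
    P=np.array([ray(n,u,v,z)[:2] for u,v in c[:,0]],np.float32)
    (x,y),(w,h),a=cv2.minAreaRect(P*1000)
    if w<h:w,h,a=h,w,a+90
    return np.round([x,y,w,h,(a+90)%180-90],1)
E
python3 - <<'E'
from h import *
f=np.load("pics/top0.npz");p,d=f["p"],f["d"];C=cloud("top",d)
hsv=cv2.cvtColor(p,cv2.COLOR_RGB2HSV)
for k,(u,v) in dict(bench=(300,470),modtop=(345,255),foam_a=(340,240),foam_b=(341,298),card=(402,233),wood=(454,231),cap=(392,285),bus=(464,294),woodb=(351,361),chip=(480,352),chipB=(510,397),chipC=(455,421),kw=(580,338),kg=(614,345),ky=(647,351),tab=(625,284),console=(640,320),binfloor=(195,310),binrim=(192,252)).items():
    u=int(u*.64);v=int(v*.64);print(k,np.round(C[v,u],3),hsv[v,u])
print('console corners',[np.round(ray("top",u*.64,v*.64,.04)[:2],3) for u,v in((570,253),(680,269),(660,379),(551,362))])
print('bin',[np.round(ray("top",u*.64,v*.64,.075)[:2],3) for u,v in((135,250),(257,256),(247,371),(128,364))])
print('module',[np.round(ray("top",u*.64,v*.64,.055)[:2],3) for u,v in((309,214),(487,207),(492,321),(316,329))])
a=cv2.resize(p[120:250,180:330,::-1],None,fx=2.6,fy=2.6,interpolation=cv2.INTER_CUBIC)
b=cv2.resize(p[150:250,345:445,::-1],(390,390),interpolation=cv2.INTER_CUBIC)
b=cv2.copyMakeBorder(b,0,max(0,a.shape[0]-390),0,0,0)[:a.shape[0]]
cv2.imwrite("pics/c1.png",np.hstack([a,b]))
E
```

```text
bench [ 0.238  0.182 -0.001] [ 19  13 162]
modtop [0.61  0.106 0.052] [150   6  43]
foam_a [0.632 0.111 0.085] [105  16 224]
foam_b [0.538 0.107 0.083] [105  14 216]
card [0.644 0.009 0.08 ] [ 19 119 204]
wood [ 0.651 -0.076  0.08 ] [ 26  93 206]
cap [0.559 0.026 0.078] [ 16 179 201]
bus [ 0.547 -0.094  0.059] [ 12 145 202]
woodb [0.431 0.094 0.041] [ 12 152 156]
chip [ 0.45  -0.126  0.044] [109 174 208]
chipB [ 0.376 -0.174  0.055] [109 175 205]
chipC [ 0.336 -0.084  0.056] [109 177 206]
kw [ 0.476 -0.289  0.062] [103  16 223]
kg [ 0.467 -0.342  0.065] [ 66 141 193]
ky [ 0.457 -0.399  0.064] [ 30 151 206]
tab [ 0.566 -0.355  0.088] [  1 182 182]
console [ 0.509 -0.395  0.041] [105  16 222]
binfloor [0.515 0.374 0.005] [ 35  11 137]
binrim [0.61  0.358 0.074] [ 30  14 131]
console corners [array([ 0.619, -0.278]), array([ 0.594, -0.465]), array([ 0.408, -0.431]), array([ 0.434, -0.247])]
bin [array([0.611, 0.45 ]), array([0.604, 0.247]), array([0.414, 0.259]), array([0.423, 0.456])]
module [array([0.678, 0.166]), array([ 0.694, -0.134]), array([ 0.502, -0.144]), array([0.484, 0.15 ])]
```

View pics/c1.png

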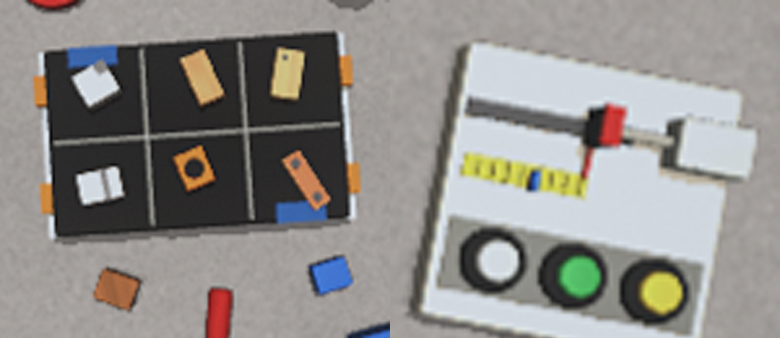

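The crop shows the three blue blocks: the small one, seen here at crop (330,275), is the chip. The two larger ones further toward the robot are decoys. The console order, left to right, is white, green, yellow. The gauge pointer is at (588,160) in the crop and the blue mark at (534,180).

```bash
cat >> h.py <<'E'
# name: (seed pixel in 800x600 top view, top z, hsv lo, hi)
OBJ=dict(foam1=((334,241),.085),foam2=((334,299),.085),card=((402,233),.081),wood=((454,231),.079),cap=((392,285),.081),
 woodb=((351,361),.04),chip=((480,352),.04),chipB=((510,397),.05),chipC=((455,421),.05))
def blob(hsv,u,v,tol=(8,60,70)):
    c=hsv[v,u].astype(int);w=np.zeros_like(hsv,np.uint8)
    m=np.all(np.abs(hsv.astype(int)-c)<=tol if c[1]>40 else np.abs(hsv.astype(int)-c)<=(200,25,60),axis=2).astype(np.uint8)
    l=cv2.connectedComponents(m,connectivity=4)[1]
    return l==l[v,u]
E
python3 - <<'E'
from h import *
f=np.load("pics/top0.npz");p,d=f["p"],f["d"];C=cloud("top",d)
hsv=cv2.cvtColor(p,cv2.COLOR_RGB2HSV)
for k,((u,v),z) in OBJ.items():
    m=blob(hsv,int(u*.64),int(v*.64)); print(k,m.sum(),rect("top",m,z),'medz',np.round(np.median(C[m][:,2]),3))
for k,(u,v) in dict(white=(580,338),green=(614,345),yellow=(647,351)).items():
    m=blob(hsv,int(u*.64),int(v*.64)); print(k,m.sum(),rect("top",m,np.median(C[m][:,2])),np.round(np.median(C[m][:,2]),4))
H=hsv[...,0].astype(int);S=hsv[...,1];V=hsv[...,2]
reg=np.zeros(H.shape,bool);reg[155:250,345:445]=1
red=reg&((H<8)|(H>172))&(S>110)
blue=reg&(H>95)&(H<125)&(S>90);yel=reg&(H>20)&(H<36)&(S>100)
for n,m in(('red',red),('blue',blue),('yel',yel&(np.arange(384)[:,None]<205))):
    v,u=np.nonzero(m);print(n,len(u),u.min(),u.max(),v.min(),v.max(),'z',np.round(np.percentile(C[m][:,2],[5,50,95]),3), np.round(np.median(C[m],0),3))
E
```

```text
foam1 157 [636.2 112.5  35.2  32.2 -59.4] medz 0.087
foam2 102 [533.8 114.8  27.9  22.9  14.8] medz 0.083
card 193 [644.    8.   49.4  26.1  24.6] medz 0.081
wood 192 [648.4 -76.8  47.8  26.9  -7.5] medz 0.079
cap 111 [554.1  14.1  35.   29.2  23.9] medz 0.081
woodb 180 [430.6  93.4  39.5  31.8  72.4] medz 0.04
chip 146 [ 448.6 -126.9   34.4   29.2  -70.9] medz 0.04
chipB 284 [ 372.1 -177.1   47.8   40.4  -73.5] medz 0.055
chipC 288 [331.3 -83.9  48.7  39.9 -39.7] medz 0.055
white 81 [ 4.751e+02 -2.930e+02  2.340e+01  2.330e+01  2.000e-01] 0.0619
green 81 [ 4.655e+02 -3.471e+02  2.340e+01  2.330e+01  1.000e-01] 0.0624
yellow 84 [ 455.9 -400.2   25.9   23.2  -89.2] 0.0622
red 66 394 404 177 194 z [0.048 0.086 0.089] [ 0.562 -0.358  0.086]
blue 10 381 382 194 198 z [0.048 0.052 0.053] [ 0.529 -0.32   0.052]
yel 148 363 394 190 199 z [0.038 0.041 0.045] [ 0.534 -0.311  0.041]
```

```bash
cat >> h.py <<'E'
def pose():
    s=manip.read_state();y=R.from_quat(s["eef_rot"]).as_matrix()[:,1]
    return [*s["eef_pos"],np.degrees(np.arctan2(y[1],y[0]))-90]
def plan(calls,start=None):
    """calls: list of calls, each a list of (x,y,z m, psi deg); prints tool shares per waypoint"""
    p=start or pose();print("at",np.round(p,4))
    for c in calls:
        for w in c:
            D=np.subtract(w[:3],p[:3]);a=-np.radians(p[3])
            d=np.array([-(D[0]*np.cos(a)-D[1]*np.sin(a)),D[0]*np.sin(a)+D[1]*np.cos(a),-D[2]])/.2
            s=-np.radians((w[3]-p[3]+90)%180-90)/.5
            n=int(np.ceil(max(np.linalg.norm(d)*.2/.05,abs(s)*.5/.15)))
            print(np.round(d,3).tolist(),round(s,3),"rows",n,"OVER" if max(*abs(d),abs(s))>1 else "")
        p=list(w);p[3]=np.degrees(np.radians(p[3]))
        print("--")
E
python3 - <<'E'
from h import *
plan([[(.28,.40,.25,-10)],[(.40,.22,.25,-10)],[(.44,.03,.25,-10)],[(.45,-.165,.25,-10)],[(.45,-.36,.25,-10)],[(.456,-.40,.12,-10)],[(.456,-.40,.075,-10)]])
E
```

```text
at [  0.1214   0.5358   0.2383 -12.7636]
[-0.924, -0.487, -0.058] -0.096 rows 5 
--
[-0.747, -0.782, -0.0] -0.0 rows 5 
--
[-0.362, -0.901, -0.0] -0.0 rows 4 
--
[-0.219, -0.952, -0.0] -0.0 rows 4 
--
[-0.169, -0.96, -0.0] -0.0 rows 4 
--
[-0.064, -0.192, 0.65] -0.0 rows 3 
--
[-0.0, 0.0, 0.225] -0.0 rows 1 
--
```

Request:
{"name": "step_arm", "arguments": {
  "delta_pos": [
    [-0.925,-0.485,-0.06],
    [-0.925,-0.485,-0.06],
    [-0.925,-0.485,-0.06],
    [-0.925,-0.485,-0.06],
    [-0.925,-0.485,-0.06],
    [-0.925,-0.485,-0.06],
    [-0.925,-0.485,-0.06],
    [-0.925,-0.485,-0.06],
    [-0.925,-0.485,-0.06],
    [-0.925,-0.485,-0.06]
  ],
  "spin": [-0.1,-0.1,-0.1,-0.1,-0.1,-0.1,-0.1,-0.1,-0.1,-0.1],
  "hand": 0
}}

```text
time: 1.1
eef_pos: [0.2794, 0.4018, 0.2511]
eef_rot: [0.085, 0.996, -0.0, -0.0]
wrist_force: [-0.0, -0.2, 0.1]
grip_width: 0.0
finger_force: 0.0
```

Request:
{"name": "step_arm", "arguments": {
  "delta_pos": [
    [-0.745,-0.78,0],
    [-0.745,-0.78,0],
    [-0.745,-0.78,0],
    [-0.745,-0.78,0],
    [-0.745,-0.78,0],
    [-0.745,-0.78,0],
    [-0.745,-0.78,0],
    [-0.745,-0.78,0],
    [-0.745,-0.78,0],
    [-0.745,-0.78,0]
  ],
  "spin": [0,0,0,0,0,0,0,0,0,0]
}}

```text
time: 2.1
eef_pos: [0.3998, 0.2229, 0.2512]
eef_rot: [0.085, 0.996, 0.0, -0.0]
wrist_force: [-0.3, 1.6, -0.0]
grip_width: 0.0004
finger_force: 0.0
```

Request:
{"name": "step_arm", "arguments": {
  "delta_pos": [
    [-0.36,-0.9,0],
    [-0.36,-0.9,0],
    [-0.36,-0.9,0],
    [-0.36,-0.9,0],
    [-0.36,-0.9,0],
    [-0.36,-0.9,0],
    [-0.36,-0.9,0],
    [-0.36,-0.9,0],
    [-0.36,-0.9,0],
    [-0.36,-0.9,0]
  ],
  "spin": [0,0,0,0,0,0,0,0,0,0]
}}

```text
time: 3.1
eef_pos: [0.4404, 0.0329, 0.2512]
eef_rot: [0.085, 0.996, 0.0, -0.0]
wrist_force: [0.0, -0.4, -0.3]
grip_width: -0.0001
finger_force: 0.0
```

Request:
{"name": "step_arm", "arguments": {
  "delta_pos": [
    [-0.22,-0.95,0],
    [-0.22,-0.95,0],
    [-0.22,-0.95,0],
    [-0.22,-0.95,0],
    [-0.22,-0.95,0],
    [-0.22,-0.95,0],
    [-0.22,-0.95,0],
    [-0.22,-0.95,0],
    [-0.22,-0.95,0],
    [-0.22,-0.95,0]
  ],
  "spin": [0,0,0,0,0,0,0,0,0,0]
}}

```text
time: 4.1
eef_pos: [0.4514, -0.1618, 0.2513]
eef_rot: [0.085, 0.996, 0.0, 0.0]
wrist_force: [0.0, -0.4, 0.3]
grip_width: -0.0
finger_force: 0.0
```

```bash
python3 - <<'E'
from h import *
print(manip.read_state()["time"])
plan([[(.45,-.33,.22,-10)]])
E
```

```text
4.1
at [ 0.4514 -0.1618  0.2513 -9.7799]
[-0.136, -0.83, 0.157] 0.008 rows 4 
--
```

Request:
{"name": "step_arm", "arguments": {
  "delta_pos": [
    [-0.135,-0.83,0.1],
    [-0.135,-0.83,0.1],
    [-0.135,-0.83,0.1],
    [-0.135,-0.83,0.1],
    [-0.135,-0.83,0.1],
    [-0.135,-0.83,0.1],
    [-0.135,-0.83,0.1],
    [-0.135,-0.83,0.1],
    [-0.135,-0.83,0.1],
    [-0.135,-0.83,0.1]
  ],
  "spin": [0,0,0,0,0,0,0,0,0,0]
}}

```text
time: 5.1
eef_pos: [0.4496, -0.3301, 0.2315]
eef_rot: [0.086, 0.996, 0.0, 0.0]
wrist_force: [0.2, -0.3, 0.2]
grip_width: 0.0003
finger_force: 0.0
```

```bash
cat >> h.py <<'E'
def wcap(name):
    i=manip.camera_info("wrist");p,d=manip.capture("wrist")
    np.savez(f"pics/{name}.npz",p=p,d=d,K=i["camera_matrix"],e=i["eye"],q=i["rotation"])
    cv2.imwrite(f"pics/{name}.png",cv2.resize(p[:,:,::-1],(800,600),interpolation=cv2.INTER_CUBIC))
def wray(f,u,v,z):
    K,e=f["K"],f["e"];a=np.array([(u-K[0,2])/K[0,0],(v-K[1,2])/K[1,1]]);r=np.hypot(*a)+1e-9
    w=R.from_quat(f["q"]).as_matrix()@[*(np.sin(r)*a/r),np.cos(r)]
    return e+w*(z-e[2])/w[2]
E
python3 -c "
from h import *
wcap('w1');f=np.load('pics/w1.npz');print(f['K'],f['e'],pose())"
```

```text
[[297.31863964   0.         255.20083202]
 [  0.         297.31863964 195.7903684 ]
 [  0.           0.           1.        ]] [ 0.37159532 -0.31554953  0.36610623] [np.float64(0.44953992725215947), np.float64(-0.3303416013355362), np.float64(0.2314953780119844), np.float64(-9.834014689261153)]
```

View pics/w1.png

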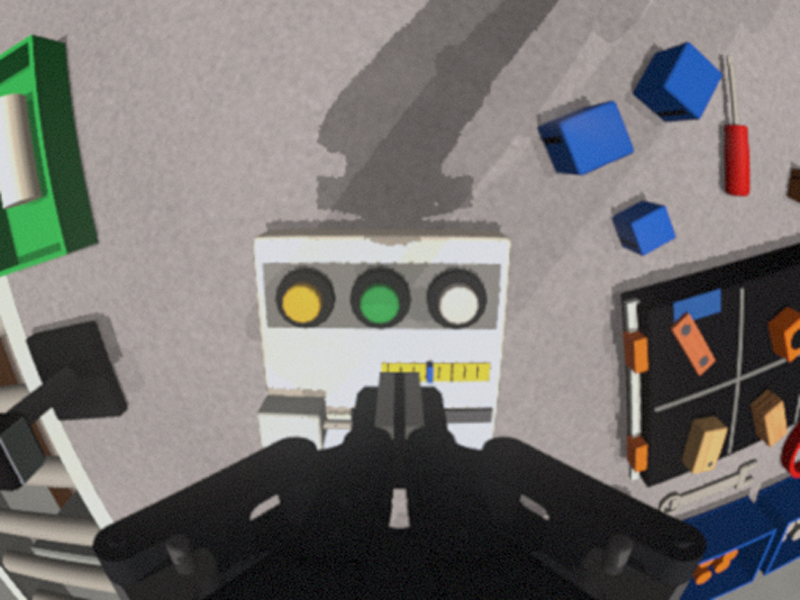

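The wrist view shows the keys yellow (302,302), green (379,300) and white (459,303), and the blue mark (430,371). The small blue chip is at (644,226), and the two decoys are clearly bigger.

```bash
python3 - <<'E'
from h import *
f=np.load('pics/w1.npz')
hsv=cv2.cvtColor(f["p"],cv2.COLOR_RGB2HSV)
for k,(u,v) in dict(y=(302,302),g=(379,300),w=(459,303)).items():
    m=blob(hsv,int(u*.64),int(v*.64));vv,uu=np.nonzero(m);print(k,m.sum(),np.round(wray(f,uu.mean(),vv.mean(),.062),4))
print('mark',np.round(wray(f,430*.64,371*.64,.048),4))
plan([[(.456,-.4,.12,-10)]]);plan([[(.456,-.4,.08,-10),(.456,-.4,.076,-10)]],[.456,-.4,.12,-10])
E
```

```text
y 441 [ 0.4541 -0.399   0.062 ]
g 492 [ 0.4638 -0.3452  0.062 ]
w 439 [ 0.4736 -0.2913  0.062 ]
mark [ 0.5272 -0.3182  0.048 ]
at [ 0.4495 -0.3303  0.2315 -9.834 ]
[-0.091, -0.338, 0.557] 0.006 rows 3 
--
at [  0.456  -0.4     0.12  -10.   ]
[-0.0, 0.0, 0.2] -0.0 rows 1 
[-0.0, 0.0, 0.22] -0.0 rows 1 
--
```

Request:
{"name": "step_arm", "arguments": {
  "delta_pos": [
    [-0.085,-0.335,0.3],
    [-0.085,-0.335,0.55],
    [-0.085,-0.335,0.55],
    [-0.085,-0.335,0.6],
    [-0.085,-0.335,0.65],
    [-0.085,-0.335,0.7],
    [-0.085,-0.335,0.75],
    [-0.085,-0.335,0.75],
    [-0.085,-0.335,0.75],
    [-0.085,-0.335,0.75]
  ],
  "spin": [0,0,0,0,0,0,0,0,0,0]
}}

```text
time: 6.15
eef_pos: [0.455, -0.4002, 0.0822]
eef_rot: [0.086, 0.996, -0.0, 0.001]
wrist_force: [-1.2, -0.6, 0.2]
grip_width: 0.0
finger_force: 0.0
```

Request:
{"name": "step_arm", "arguments": {
  "delta_pos": [
    [0,0,0.01],
    [0,0,0.02],
    [0,0,0.03],
    [0,0,0.04],
    [0,0,0.05],
    [0,0,0.06],
    [0,0,0.07],
    [0,0,0.08],
    [0,0,0.08],
    [0,0,0.08]
  ],
  "spin": [0,0,0,0,0,0,0,0,0,0]
}}

```text
time: 7.15
eef_pos: [0.4544, -0.3998, 0.0656]
eef_rot: [0.086, 0.996, 0.0, 0.0]
wrist_force: [-0.8, 1.0, 4.1]
grip_width: 0.0004
finger_force: 2.0
```

Request:
{"name": "step_arm", "arguments": {
  "delta_pos": [
    [0,0,0.005],
    [0,0,0.01],
    [0,0,0.01],
    [0,0,0.015],
    [0,0,0.015],
    [0,0,0.02],
    [0,0,0.02],
    [0,0,0.02],
    [0,0,0.02],
    [0,0,0.02]
  ],
  "spin": [0,0,0,0,0,0,0,0,0,0]
}}

```text
time: 8.15
eef_pos: [0.4544, -0.3999, 0.064]
eef_rot: [0.086, 0.996, 0.0, 0.001]
wrist_force: [-4.2, 4.9, 16.7]
grip_width: 0.0
finger_force: 8.5
```

```bash
cat >> h.py <<'E'
def look(names=None,save=None):
    p,d=manip.capture("top");np.savez("pics/last.npz",p=p,d=d);hsv=cv2.cvtColor(p,cv2.COLOR_RGB2HSV)
    for k in names or OBJ:
        (u,v),z=OBJ[k];m=blob(hsv,int(u*.64),int(v*.64));print(k,m.sum(),rect("top",m,z))
    if save:cv2.imwrite(f"pics/{save}.png",cv2.resize(p[:,:,::-1],(800,600),interpolation=cv2.INTER_CUBIC))
E
python3 - <<'E'
from h import *
p=pose();plan([[(.454,-.4,.2,-10),(.455,-.23,.2,-10)],[(.4486,-.1269,.17,19),(.4486,-.1269,.05,19),(.4486,-.1269,.021,19)],[(.4486,-.1269,.17,19)]])
look(["chip"])
E
```

```text
at [ 0.4544 -0.3999  0.064  -9.897 ]
[0.002, -0.001, -0.68] 0.004 rows 3 
[0.143, 0.837, -0.68] 0.004 rows 5 
--
[0.121, 0.502, 0.15] -1.012 rows 4 OVER
[0.121, 0.502, 0.75] -1.012 rows 4 OVER
[0.121, 0.502, 0.895] -1.012 rows 5 OVER
--
[-0.0, 0.0, -0.745] -0.0 rows 3 
--
chip 146 [ 448.2 -127.    34.4   28.4  -70.8]
```

Request:
{"name": "step_arm", "arguments": {
  "delta_pos": [
    [0,0,-0.2],
    [0,0,-0.45],
    [0,0,-0.69],
    [0.145,0.835,-0.69],
    [0.145,0.835,-0.69],
    [0.145,0.835,-0.69],
    [0.145,0.835,-0.69],
    [0.145,0.835,-0.69],
    [0.145,0.835,-0.69],
    [0.145,0.835,-0.69]
  ],
  "spin": [0,0,0,0,0,0,0,0,0,0],
  "hand": 65
}}

```text
time: 9.2
eef_pos: [0.4542, -0.2325, 0.1993]
eef_rot: [0.088, 0.996, -0.001, 0.0]
wrist_force: [-0.5, -0.1, -0.2]
grip_width: 0.065
finger_force: 0.0
```

Request:
{"name": "step_arm", "arguments": {
  "delta_pos": [
    [0.12,0.5,0.15],
    [0.12,0.5,0.15],
    [0.12,0.5,0.15],
    [0.12,0.5,0.15],
    [0.12,0.5,0.35],
    [0.12,0.5,0.55],
    [0.12,0.5,0.75],
    [0.12,0.5,0.85],
    [0.12,0.5,0.9],
    [0.12,0.5,0.9]
  ],
  "spin": [-0.3,-0.6,-0.9,-1,-1,-1,-1,-1,-1,-1]
}}

```text
time: 10.2
eef_pos: [0.4473, -0.1292, 0.0183]
eef_rot: [-0.162, 0.987, -0.0, -0.001]
wrist_force: [0.4, -0.5, -0.1]
grip_width: 0.0648
finger_force: 0.0
```

Request:
{"name": "step_arm", "arguments": {
  "delta_pos": [
    [0,0,0],
    [0,0,0],
    [0,0,0],
    [0,0,0],
    [0,0,0],
    [0,0,0],
    [0,0,0],
    [0,0,0],
    [0,0,0],
    [0,0,0]
  ],
  "spin": [0,0,0,0,0,0,0,0,0,0],
  "hand": 0
}}

```text
time: 11.2
eef_pos: [0.4499, -0.1284, 0.0209]
eef_rot: [-0.163, 0.987, -0.001, 0.002]
wrist_force: [0.7, -1.7, 6.7]
grip_width: 0.0353
finger_force: 61.2
```

```bash
python3 - <<'E'
from h import *
p=[.4475,-.129,.0185,18.7]
plan([[(.4475,-.129,.12,18.7),(.45,.0,.17,19)],[(.455,.18,.17,5)],[(.457,.317,.14,-2),(.457,.317,.065,-2)]],p)
E
```

```text
at [ 4.475e-01 -1.290e-01  1.850e-02  1.870e+01]
[-0.0, 0.0, -0.507] -0.0 rows 3 
[-0.219, 0.607, -0.758] -0.01 rows 4 
--
[-0.317, 0.843, -0.0] 0.489 rows 4 
--
[-0.07, 0.682, 0.15] 0.244 rows 3 
[-0.07, 0.682, 0.525] 0.244 rows 4 
--
```

Request:
{"name": "step_arm", "arguments": {
  "delta_pos": [
    [0,0,-0.15],
    [0,0,-0.35],
    [0,0,-0.5],
    [-0.22,0.605,-0.76],
    [-0.22,0.605,-0.76],
    [-0.22,0.605,-0.76],
    [-0.22,0.605,-0.76],
    [-0.22,0.605,-0.76],
    [-0.22,0.605,-0.76],
    [-0.22,0.605,-0.76]
  ],
  "spin": [0,0,0,0,0,0,0,0,0,0]
}}

```text
time: 12.2
eef_pos: [0.4503, -0.0007, 0.1708]
eef_rot: [-0.161, 0.987, -0.0, -0.001]
wrist_force: [0.4, -0.3, -0.3]
grip_width: 0.0351
finger_force: 60.4
```

Request:
{"name": "step_arm", "arguments": {
  "delta_pos": [
    [-0.315,0.845,0],
    [-0.315,0.845,0],
    [-0.315,0.845,0],
    [-0.315,0.845,0],
    [-0.315,0.845,0],
    [-0.315,0.845,0],
    [-0.315,0.845,0],
    [-0.315,0.845,0],
    [-0.315,0.845,0],
    [-0.315,0.845,0]
  ],
  "spin": [0.1,0.2,0.3,0.4,0.49,0.49,0.49,0.49,0.49,0.49]
}}

```text
time: 13.2
eef_pos: [0.4563, 0.1806, 0.1714]
eef_rot: [-0.04, 0.999, 0.0, 0.0]
wrist_force: [-0.2, 1.5, -0.7]
grip_width: 0.035
finger_force: 65.5
```

Request:
{"name": "step_arm", "arguments": {
  "delta_pos": [
    [-0.07,0.68,0],
    [-0.07,0.68,0],
    [-0.07,0.68,0],
    [-0.07,0.68,0.15],
    [-0.07,0.68,0.3],
    [-0.07,0.68,0.45],
    [-0.07,0.68,0.525],
    [-0.07,0.68,0.525],
    [-0.07,0.68,0.525],
    [-0.07,0.68,0.525]
  ],
  "spin": [0.1,0.24,0.24,0.24,0.24,0.24,0.24,0.24,0.24,0.24]
}}

```text
time: 14.2
eef_pos: [0.4602, 0.3185, 0.0678]
eef_rot: [0.019, 1.0, 0.001, 0.001]
wrist_force: [-0.6, -0.2, -0.8]
grip_width: 0.0351
finger_force: 65.7
```

```bash
python3 - <<'E'
from h import *
look(save="t2");print(pose())
E
```

```text
foam1 157 [636.2 112.5  35.2  32.2 -59.4]
foam2 104 [533.5 115.   28.5  23.5  14.8]
card 191 [644.2   8.1  48.9  26.1  24.6]
wood 193 [648.6 -76.8  48.2  26.9  -7.5]
cap 111 [554.1  14.1  35.   29.2  23.9]
woodb 180 [430.6  93.4  39.5  31.8  72.4]
chip 106698 [ 497.3   24.4 1377.7  917.9   89.5]
chipB 283 [ 372.3 -177.    47.6   40.4  -75.2]
chipC 287 [331.1 -83.8  48.4  39.9 -39.7]
[np.float64(0.460196642214984), np.float64(0.318618674331871), np.float64(0.0678666600479996), np.float64(-2.1714306507151946)]
```

View pics/t2.png

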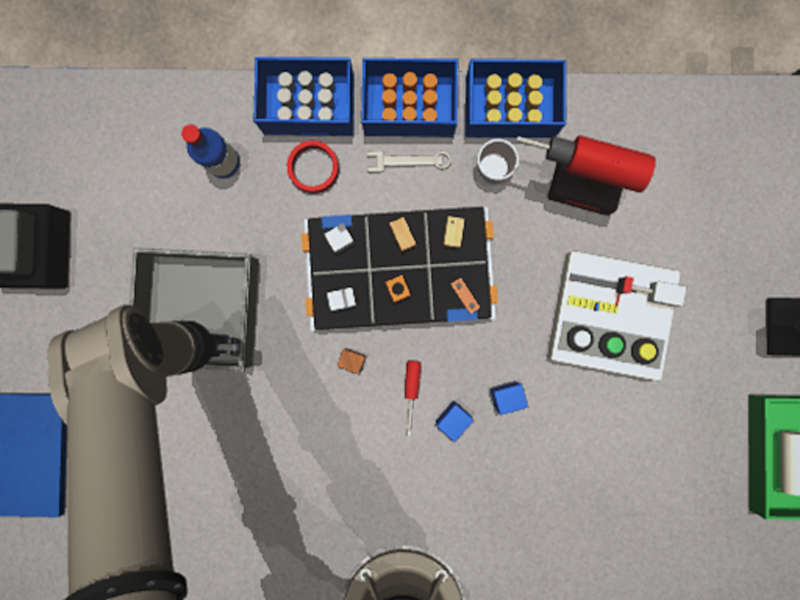

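The view shows the arm over the bin with the chip held; all other scraps are unmoved. I release it and go for wood_b at (351,361).

```bash
python3 - <<'E'
from h import *
p=[.46,.3185,.0675,-2.2]
plan([[(.46,.3185,.16,-2.2),(.445,.2,.16,-8)],[(.431,.0934,.14,-17.6),(.431,.0934,.0215,-17.6)],
[(.431,.0934,.17,-17.6),(.45,.2,.17,-17.6)],[(.459,.393,.17,-2)],[(.459,.393,.07,-2)]],p)
E
```

```text
at [ 0.46    0.3185  0.0675 -2.2   ]
[-0.0, 0.0, -0.462] -0.0 rows 2 
[0.052, -0.595, -0.462] 0.202 rows 4 
--
[-0.005, -0.538, 0.1] 0.335 rows 3 
[-0.005, -0.538, 0.692] 0.335 rows 4 
--
[-0.0, 0.0, -0.742] -0.0 rows 3 
[0.071, 0.537, -0.742] -0.0 rows 4 
--
[0.249, 0.933, -0.0] -0.545 rows 4 
--
[-0.0, 0.0, 0.5] -0.0 rows 2 
--
```

Request:
{"name": "step_arm", "arguments": {
  "delta_pos": [
    [0,0,0],
    [0,0,0],
    [0,0,0],
    [0,0,-0.2],
    [0,0,-0.46],
    [0.05,-0.595,-0.46],
    [0.05,-0.595,-0.46],
    [0.05,-0.595,-0.46],
    [0.05,-0.595,-0.46],
    [0.05,-0.595,-0.46]
  ],
  "spin": [0,0,0,0,0,0.1,0.2,0.2,0.2,0.2],
  "hand": 53
}}

```text
time: 15.25
eef_pos: [0.4446, 0.2002, 0.1586]
eef_rot: [0.069, 0.998, 0.001, 0.0]
wrist_force: [-0.7, 1.1, -0.0]
grip_width: 0.0531
finger_force: 0.0
```

Request:
{"name": "step_arm", "arguments": {
  "delta_pos": [
    [-0.005,-0.54,0],
    [-0.005,-0.54,0],
    [-0.005,-0.54,0],
    [-0.005,-0.54,0.15],
    [-0.005,-0.54,0.35],
    [-0.005,-0.54,0.55],
    [-0.005,-0.54,0.65],
    [-0.005,-0.54,0.69],
    [-0.005,-0.54,0.69],
    [-0.005,-0.54,0.69]
  ],
  "spin": [0.15,0.33,0.33,0.33,0.33,0.33,0.33,0.33,0.33,0.33],
  "hand": 65
}}

```text
time: 16.25
eef_pos: [0.432, 0.0933, 0.0211]
eef_rot: [0.15, 0.989, 0.001, 0.001]
wrist_force: [-0.1, 0.1, 0.4]
grip_width: 0.0651
finger_force: 0.0
```

Request:
{"name": "step_arm", "arguments": {
  "delta_pos": [
    [0,0,0],
    [0,0,0],
    [0,0,0],
    [0,0,0],
    [0,0,0],
    [0,0,0],
    [0,0,0],
    [0,0,0],
    [0,0,0],
    [0,0,0]
  ],
  "spin": [0,0,0,0,0,0,0,0,0,0],
  "hand": 0
}}

```text
time: 17.25
eef_pos: [0.4324, 0.0928, 0.0218]
eef_rot: [0.151, 0.989, 0.001, 0.002]
wrist_force: [-0.1, -0.1, 6.1]
grip_width: 0.0389
finger_force: 61.5
```

Request:
{"name": "step_arm", "arguments": {
  "delta_pos": [
    [0,0,-0.2],
    [0,0,-0.45],
    [0,0,-0.7],
    [0.07,0.535,-0.74],
    [0.07,0.535,-0.74],
    [0.07,0.535,-0.74],
    [0.07,0.535,-0.74],
    [0.07,0.535,-0.74],
    [0.07,0.535,-0.74],
    [0.07,0.535,-0.74]
  ],
  "spin": [0,0,0,0,0,0,0,0,0,0]
}}

```text
time: 18.25
eef_pos: [0.4492, 0.1967, 0.1682]
eef_rot: [0.152, 0.988, -0.0, -0.0]
wrist_force: [0.6, 0.5, -0.8]
grip_width: 0.0388
finger_force: 60.7
```

Request:
{"name": "step_arm", "arguments": {
  "delta_pos": [
    [0.25,0.935,0],
    [0.25,0.935,0],
    [0.25,0.935,0],
    [0.25,0.935,0],
    [0.25,0.935,0],
    [0.25,0.935,0],
    [0.25,0.935,0.15],
    [0.25,0.935,0.35],
    [0.25,0.935,0.5],
    [0.25,0.935,0.5]
  ],
  "spin": [-0.2,-0.4,-0.545,-0.545,-0.545,-0.545,-0.545,-0.545,-0.545,-0.545]
}}

```text
time: 19.25
eef_pos: [0.4548, 0.3865, 0.0639]
eef_rot: [0.017, 1.0, -0.004, -0.004]
wrist_force: [-1.0, -1.3, -1.3]
grip_width: 0.0389
finger_force: 60.7
```

```bash
python3 - <<'E'
from h import *
look(["foam1","foam2","card","wood","cap","woodb"])
p=pose();print(p)
x,y=p[:2]
plan([[(x,y,.17,-2),(.475,y-.18,.17,0)],[(.5365,.106,.15,15),(.5365,.106,.074,15)],
[(.5365,.106,.17,15),(.50,.2,.17,5)],[(.512,.315,.17,-2),(.512,.315,.07,-2)]])
E
```

```text
foam1 157 [636.2 112.5  35.2  32.2 -59.4]
foam2 103 [533.8 115.1  27.9  23.5  14.8]
card 192 [644.1   8.   49.1  26.1  24.6]
wood 193 [648.6 -76.8  48.2  26.9  -7.5]
cap 111 [554.1  14.1  35.   29.2  23.9]
woodb 109833 [ 497.3   24.4 1377.7  917.9   89.5]
[np.float64(0.4566772405156994), np.float64(0.38836191937791764), np.float64(0.06679107258626203), np.float64(-1.934793788546827)]
at [ 0.4567  0.3884  0.0668 -1.9348]
[-0.0, 0.0, -0.516] 0.002 rows 3 
[-0.122, -0.896, -0.516] -0.068 rows 5 
--
[-0.308, -0.512, 0.1] -0.524 rows 3 
[-0.308, -0.512, 0.48] -0.524 rows 4 
--
[-0.0, 0.0, -0.48] -0.0 rows 2 
[0.055, 0.501, -0.48] 0.349 rows 3 
--
[-0.11, 0.568, -0.0] 0.244 rows 3 
[-0.11, 0.568, 0.5] 0.244 rows 4 
--
```

Request:
{"name": "step_arm", "arguments": {
  "delta_pos": [
    [0,0,0],
    [0,0,0],
    [0,0,0],
    [0,0,-0.25],
    [0,0,-0.51],
    [-0.12,-0.895,-0.51],
    [-0.12,-0.895,-0.51],
    [-0.12,-0.895,-0.51],
    [-0.12,-0.895,-0.51],
    [-0.12,-0.895,-0.51]
  ],
  "spin": [0,0,0,0,0,-0.07,-0.07,-0.07,-0.07,-0.07],
  "hand": 55
}}

```text
time: 20.3
eef_pos: [0.4779, 0.2053, 0.1721]
eef_rot: [0.003, 1.0, -0.001, 0.002]
wrist_force: [0.3, -0.0, 0.0]
grip_width: 0.0553
finger_force: 0.0
```

Request:
{"name": "step_arm", "arguments": {
  "delta_pos": [
    [-0.31,-0.51,0],
    [-0.31,-0.51,0],
    [-0.31,-0.51,0],
    [-0.31,-0.51,0],
    [-0.31,-0.51,0.2],
    [-0.31,-0.51,0.35],
    [-0.31,-0.51,0.45],
    [-0.31,-0.51,0.48],
    [-0.31,-0.51,0.48],
    [-0.31,-0.51,0.48]
  ],
  "spin": [-0.2,-0.4,-0.525,-0.525,-0.525,-0.525,-0.525,-0.525,-0.525,-0.525],
  "hand": 68
}}

```text
time: 21.3
eef_pos: [0.5394, 0.1119, 0.0757]
eef_rot: [-0.134, 0.991, 0.0, 0.001]
wrist_force: [0.5, 0.7, 0.5]
grip_width: 0.0679
finger_force: 0.0
```

Request:
{"name": "step_arm", "arguments": {
  "delta_pos": [
    [0,0,0],
    [0,0,0],
    [0,0,0],
    [0,0,0],
    [0,0,0],
    [0,0,0],
    [0,0,0],
    [0,0,0],
    [0,0,0],
    [0,0,0]
  ],
  "spin": [0,0,0,0,0,0,0,0,0,0],
  "hand": 0
}}

```text
time: 22.3
eef_pos: [0.5398, 0.111, 0.076]
eef_rot: [-0.133, 0.991, 0.0, 0.002]
wrist_force: [-0.9, 1.0, 6.6]
grip_width: 0.0405
finger_force: 61.5
```

Request:
{"name": "step_arm", "arguments": {
  "delta_pos": [
    [0,0,-0.15],
    [0,0,-0.35],
    [0.055,0.5,-0.48],
    [0.055,0.5,-0.48],
    [0.055,0.5,-0.48],
    [0.055,0.5,-0.48],
    [0.055,0.5,-0.48],
    [0.055,0.5,-0.48],
    [0.055,0.5,-0.48],
    [0.055,0.5,-0.48]
  ],
  "spin": [0,0,0.2,0.35,0.35,0.35,0.35,0.35,0.35,0.35]
}}

```text
time: 23.3
eef_pos: [0.5016, 0.2029, 0.17]
eef_rot: [-0.045, 0.999, -0.0, -0.0]
wrist_force: [0.6, 0.7, -0.5]
grip_width: 0.0409
finger_force: 60.8
```

Request:
{"name": "step_arm", "arguments": {
  "delta_pos": [
    [-0.11,0.57,0],
    [-0.11,0.57,0],
    [-0.11,0.57,0],
    [-0.11,0.57,0.15],
    [-0.11,0.57,0.3],
    [-0.11,0.57,0.45],
    [-0.11,0.57,0.5],
    [-0.11,0.57,0.5],
    [-0.11,0.57,0.5],
    [-0.11,0.57,0.5]
  ],
  "spin": [0.1,0.245,0.245,0.245,0.245,0.245,0.245,0.245,0.245,0.245]
}}

```text
time: 24.3
eef_pos: [0.5143, 0.3203, 0.0723]
eef_rot: [0.015, 1.0, 0.001, 0.002]
wrist_force: [-0.2, -0.1, 0.3]
grip_width: 0.0404
finger_force: 60.8
```

```bash
python3 - <<'E'
from h import *
look(["foam1","foam2","card","wood","cap"])
p=pose()
x,y=p[:2]
plan([[(x,y,.17,-2),(.56,y-.12,.17,10)],[(.635,.112,.15,30.6),(.635,.112,.074,30.6)],
[(.635,.112,.17,30.6),(.60,.22,.17,10)],[(.567,.313,.17,-2),(.567,.313,.07,-2)]])
E
```

```text
foam1 157 [636.2 112.5  35.2  32.2 -59.4]
foam2 6336 [585.6  12.3 289.9 185.8 -85.3]
card 191 [644.2   8.1  48.9  26.1  24.6]
wood 192 [648.4 -76.8  47.8  26.9  -7.5]
cap 111 [554.1  14.1  35.   29.2  23.9]
at [ 0.5141  0.3204  0.0723 -1.7333]
[-0.0, 0.0, -0.489] 0.009 rows 2 
[-0.248, -0.593, -0.489] -0.41 rows 4 
--
[-0.293, -0.5, 0.1] -0.719 rows 3 
[-0.293, -0.5, 0.48] -0.719 rows 4 
--
[-0.0, 0.0, -0.48] -0.0 rows 2 
[-0.124, 0.554, -0.48] 0.719 rows 3 
--
[0.082, 0.487, -0.0] 0.419 rows 2 
[0.082, 0.487, 0.5] 0.419 rows 3 
--
```

Request:
{"name": "step_arm", "arguments": {
  "delta_pos": [
    [0,0,0],
    [0,0,0],
    [0,0,0],
    [0,0,-0.25],
    [0,0,-0.49],
    [-0.25,-0.595,-0.49],
    [-0.25,-0.595,-0.49],
    [-0.25,-0.595,-0.49],
    [-0.25,-0.595,-0.49],
    [-0.25,-0.595,-0.49]
  ],
  "spin": [0,0,0,0,0,-0.2,-0.41,-0.41,-0.41,-0.41],
  "hand": 58
}}

```text
time: 25.35
eef_pos: [0.5593, 0.1987, 0.1684]
eef_rot: [-0.086, 0.996, 0.0, -0.0]
wrist_force: [0.0, 0.3, -0.4]
grip_width: 0.0579
finger_force: 0.0
```

Request:
{"name": "step_arm", "arguments": {
  "delta_pos": [
    [-0.295,-0.5,0],
    [-0.295,-0.5,0],
    [-0.295,-0.5,0],
    [-0.295,-0.5,0],
    [-0.295,-0.5,0.2],
    [-0.295,-0.5,0.35],
    [-0.295,-0.5,0.45],
    [-0.295,-0.5,0.48],
    [-0.295,-0.5,0.48],
    [-0.295,-0.5,0.48]
  ],
  "spin": [-0.2,-0.4,-0.6,-0.72,-0.72,-0.72,-0.72,-0.72,-0.72,-0.72],
  "hand": 65
}}

```text
time: 26.35
eef_pos: [0.6355, 0.1124, 0.0736]
eef_rot: [-0.265, 0.964, 0.0, 0.001]
wrist_force: [0.6, 0.6, -1.0]
grip_width: 0.0649
finger_force: 0.0
```

Request:
{"name": "step_arm", "arguments": {
  "delta_pos": [
    [0,0,0],
    [0,0,0],
    [0,0,0],
    [0,0,0],
    [0,0,0],
    [0,0,0],
    [0,0,0],
    [0,0,0],
    [0,0,0],
    [0,0,0]
  ],
  "spin": [0,0,0,0,0,0,0,0,0,0],
  "hand": 0
}}

```text
time: 27.35
eef_pos: [0.6359, 0.1113, 0.074]
eef_rot: [-0.264, 0.964, -0.0, 0.002]
wrist_force: [-0.1, 0.1, 5.1]
grip_width: 0.0344
finger_force: 61.5
```

Request:
{"name": "step_arm", "arguments": {
  "delta_pos": [
    [0,0,-0.15],
    [0,0,-0.35],
    [-0.125,0.555,-0.48],
    [-0.125,0.555,-0.48],
    [-0.125,0.555,-0.48],
    [-0.125,0.555,-0.48],
    [-0.125,0.555,-0.48],
    [-0.125,0.555,-0.48],
    [-0.125,0.555,-0.48],
    [-0.125,0.555,-0.48]
  ],
  "spin": [0,0,0.2,0.4,0.6,0.72,0.72,0.72,0.72,0.72]
}}

```text
time: 28.35
eef_pos: [0.5997, 0.2182, 0.1681]
eef_rot: [-0.087, 0.996, -0.0, -0.0]
wrist_force: [0.7, -0.7, 0.0]
grip_width: 0.0347
finger_force: 60.7
```

Request:
{"name": "step_arm", "arguments": {
  "delta_pos": [
    [0.08,0.485,0],
    [0.08,0.485,0],
    [0.08,0.485,0],
    [0.08,0.485,0.15],
    [0.08,0.485,0.3],
    [0.08,0.485,0.45],
    [0.08,0.485,0.5],
    [0.08,0.485,0.5],
    [0.08,0.485,0.5],
    [0.08,0.485,0.5]
  ],
  "spin": [0.2,0.4,0.42,0.42,0.42,0.42,0.42,0.42,0.42,0.42]
}}

```text
time: 29.35
eef_pos: [0.5685, 0.3125, 0.0705]
eef_rot: [0.018, 1.0, 0.001, 0.002]
wrist_force: [-0.3, 0.2, -0.5]
grip_width: 0.0349
finger_force: 60.7
```

```bash
python3 - <<'E'
from h import *
look(["foam1","card","wood","cap"])
p=pose()
x,y=p[:2]
# cap centre: mask holds cap top ring
plan([[(x,y,.17,-2),(.56,y-.17,.17,10)],[(.554,.014,.15,24),(.554,.014,.074,24)],
[(.554,.014,.17,24),(.55,.16,.17,10)],[(.569,.32,.17,-2)],[(.569,.389,.17,-2),(.569,.389,.07,-2)]])
E
```

```text
foam1 6457 [585.4  12.3 289.9 186.1 -85.3]
card 191 [644.2   8.1  48.9  26.1  24.6]
wood 192 [648.6 -76.8  48.2  26.9  -7.5]
cap 111 [554.1  14.1  35.   29.2  23.9]
at [ 0.5684  0.3126  0.0704 -2.0151]
[-0.0, 0.0, -0.498] -0.001 rows 2 
[0.012, -0.851, -0.498] -0.419 rows 4 
--
[0.141, -0.628, 0.1] -0.489 rows 3 
[0.141, -0.628, 0.48] -0.489 rows 4 
--
[-0.0, 0.0, -0.48] -0.0 rows 2 
[-0.279, 0.675, -0.48] 0.489 rows 4 
--
[-0.232, 0.771, -0.0] 0.419 rows 4 
--
[0.012, 0.345, -0.0] -0.0 rows 2 
[0.012, 0.345, 0.5] -0.0 rows 3 
--
```

Request:
{"name": "step_arm", "arguments": {
  "delta_pos": [
    [0,0,0],
    [0,0,0],
    [0,0,0],
    [0,0,-0.25],
    [0,0,-0.5],
    [0.01,-0.85,-0.5],
    [0.01,-0.85,-0.5],
    [0.01,-0.85,-0.5],
    [0.01,-0.85,-0.5],
    [0.01,-0.85,-0.5]
  ],
  "spin": [0,0,0,0,0,-0.2,-0.42,-0.42,-0.42,-0.42],
  "hand": 54
}}

```text
time: 30.4
eef_pos: [0.5593, 0.1361, 0.1691]
eef_rot: [-0.083, 0.997, -0.001, 0.0]
wrist_force: [0.1, -0.2, 0.5]
grip_width: 0.0541
finger_force: 0.0
```

Request:
{"name": "step_arm", "arguments": {
  "delta_pos": [
    [0.14,-0.63,0],
    [0.14,-0.63,0],
    [0.14,-0.63,0],
    [0.14,-0.63,0],
    [0.14,-0.63,0.2],
    [0.14,-0.63,0.35],
    [0.14,-0.63,0.45],
    [0.14,-0.63,0.48],
    [0.14,-0.63,0.48],
    [0.14,-0.63,0.48]
  ],
  "spin": [-0.2,-0.4,-0.49,-0.49,-0.49,-0.49,-0.49,-0.49,-0.49,-0.49],
  "hand": 62
}}

```text
time: 31.4
eef_pos: [0.5545, 0.0144, 0.0734]
eef_rot: [-0.209, 0.978, 0.0, 0.001]
wrist_force: [0.3, 0.0, -0.4]
grip_width: 0.0621
finger_force: 0.0
```

Request:
{"name": "step_arm", "arguments": {
  "delta_pos": [
    [0,0,0],
    [0,0,0],
    [0,0,0],
    [0,0,0],
    [0,0,0],
    [0,0,0],
    [0,0,0],
    [0,0,0],
    [0,0,0],
    [0,0,0]
  ],
  "spin": [0,0,0,0,0,0,0,0,0,0],
  "hand": 0
}}

```text
time: 32.4
eef_pos: [0.5544, 0.0133, 0.0737]
eef_rot: [-0.208, 0.978, -0.0, 0.001]
wrist_force: [-0.4, 0.9, 5.5]
grip_width: 0.0285
finger_force: 61.5
```

Request:
{"name": "step_arm", "arguments": {
  "delta_pos": [
    [0,0,-0.15],
    [0,0,-0.35],
    [-0.325,0.845,-0.48],
    [-0.325,0.845,-0.48],
    [-0.325,0.845,-0.48],
    [-0.325,0.845,-0.48],
    [-0.325,0.845,-0.48],
    [-0.325,0.845,-0.48],
    [-0.325,0.845,-0.48],
    [-0.325,0.845,-0.48]
  ],
  "spin": [0,0,0.2,0.4,0.49,0.49,0.49,0.49,0.49,0.49]
}}

```text
time: 33.4
eef_pos: [0.544, 0.1916, 0.1681]
eef_rot: [-0.085, 0.996, -0.001, -0.0]
wrist_force: [0.5, 0.7, 0.9]
grip_width: 0.0286
finger_force: 60.8
```

Request:
{"name": "step_arm", "arguments": {
  "delta_pos": [
    [-0.02,0.99,0],
    [-0.02,0.99,0],
    [-0.02,0.99,0],
    [-0.02,0.99,0],
    [-0.02,0.99,0],
    [-0.02,0.99,0.2],
    [-0.02,0.99,0.4],
    [-0.02,0.99,0.5],
    [-0.02,0.99,0.5],
    [-0.02,0.99,0.5]
  ],
  "spin": [0.2,0.4,0.42,0.42,0.42,0.42,0.42,0.42,0.42,0.42]
}}

```text
time: 34.4
eef_pos: [0.5142, 0.3887, 0.0687]
eef_rot: [0.019, 1.0, -0.0, 0.0]
wrist_force: [0.1, 0.2, 1.2]
grip_width: 0.0286
finger_force: 60.8
```

```bash
python3 - <<'E'
from h import *
look(["card","wood","cap"])
p=pose()
x,y=p[:2]
plan([[(x,y,.17,-2),(.57,y-.185,.17,10)],[(.644,.008,.15,24.6)],[(.644,.008,.074,24.6)],
[(.644,.008,.17,24.6),(.60,.19,.17,10)],[(.569,.385,.17,-2),(.569,.385,.07,-2)]])
E
```

```text
card 191 [644.2   8.1  48.9  26.1  24.6]
wood 191 [648.4 -76.8  47.8  26.9  -7.5]
cap 6666 [586.   13.  289.8 186.  -85.4]
at [ 0.5149  0.3895  0.07   -2.0981]
[-0.0, 0.0, -0.5] -0.003 rows 3 
[-0.309, -0.914, -0.5] -0.422 rows 5 
--
[-0.194, -1.032, 0.1] -0.51 rows 5 OVER
--
[-0.0, 0.0, 0.38] -0.0 rows 2 
--
[-0.0, 0.0, -0.48] -0.0 rows 2 
[-0.179, 0.919, -0.48] 0.51 rows 5 
--
[-0.017, 0.987, -0.0] 0.419 rows 4 
[-0.017, 0.987, 0.5] 0.419 rows 5 
--
```

Request:
{"name": "step_arm", "arguments": {
  "delta_pos": [
    [0,0,0],
    [0,0,0],
    [0,0,0],
    [0,0,-0.25],
    [0,0,-0.5],
    [-0.31,-0.96,-0.5],
    [-0.31,-0.96,-0.5],
    [-0.31,-0.96,-0.5],
    [-0.31,-0.96,-0.5],
    [-0.31,-0.96,-0.5]
  ],
  "spin": [0,0,0,0,0,-0.2,-0.42,-0.42,-0.42,-0.42],
  "hand": 48
}}

```text
time: 35.45
eef_pos: [0.5717, 0.1834, 0.1698]
eef_rot: [-0.08, 0.997, -0.004, 0.002]
wrist_force: [1.0, -1.2, 0.6]
grip_width: 0.0482
finger_force: 0.0
```

Request:
{"name": "step_arm", "arguments": {
  "delta_pos": [
    [-0.185,-0.985,0],
    [-0.185,-0.985,0],
    [-0.185,-0.985,0],
    [-0.185,-0.985,0],
    [-0.185,-0.985,0],
    [-0.185,-0.985,0.15],
    [-0.185,-0.985,0.35],
    [-0.185,-0.985,0.45],
    [-0.185,-0.985,0.48],
    [-0.185,-0.985,0.48]
  ],
  "spin": [-0.2,-0.4,-0.51,-0.51,-0.51,-0.51,-0.51,-0.51,-0.51,-0.51],
  "hand": 60
}}

```text
time: 36.45
eef_pos: [0.6388, 0.0085, 0.0719]
eef_rot: [-0.213, 0.977, 0.0, -0.001]
wrist_force: [-1.0, -0.4, -0.2]
grip_width: 0.0599
finger_force: 0.0
```

Request:
{"name": "step_arm", "arguments": {
  "delta_pos": [
    [0,0,0],
    [0,0,0],
    [0,0,0],
    [0,0,0],
    [0,0,0],
    [0,0,0],
    [0,0,0],
    [0,0,0],
    [0,0,0],
    [0,0,0]
  ],
  "spin": [0,0,0,0,0,0,0,0,0,0],
  "hand": 0
}}

```text
time: 37.45
eef_pos: [0.6408, 0.0081, 0.0745]
eef_rot: [-0.213, 0.977, -0.0, 0.002]
wrist_force: [0.3, 0.4, 5.6]
grip_width: 0.0244
finger_force: 63.1
```

Request:
{"name": "step_arm", "arguments": {
  "delta_pos": [
    [0,0,-0.15],
    [0,0,-0.35],
    [-0.18,0.92,-0.48],
    [-0.18,0.92,-0.48],
    [-0.18,0.92,-0.48],
    [-0.18,0.92,-0.48],
    [-0.18,0.92,-0.48],
    [-0.18,0.92,-0.48],
    [-0.18,0.92,-0.48],
    [-0.18,0.92,-0.48]
  ],
  "spin": [0,0,0.2,0.4,0.51,0.51,0.51,0.51,0.51,0.51]
}}

```text
time: 38.45
eef_pos: [0.5957, 0.1877, 0.1682]
eef_rot: [-0.085, 0.996, -0.001, -0.0]
wrist_force: [0.7, -0.2, -0.4]
grip_width: 0.0242
finger_force: 62.3
```

Request:
{"name": "step_arm", "arguments": {
  "delta_pos": [
    [-0.015,0.985,0],
    [-0.015,0.985,0],
    [-0.015,0.985,0],
    [-0.015,0.985,0],
    [-0.015,0.985,0],
    [-0.015,0.985,0.2],
    [-0.015,0.985,0.4],
    [-0.015,0.985,0.5],
    [-0.015,0.985,0.5],
    [-0.015,0.985,0.5]
  ],
  "spin": [0.2,0.4,0.42,0.42,0.42,0.42,0.42,0.42,0.42,0.42]
}}

```text
time: 39.45
eef_pos: [0.565, 0.3837, 0.0687]
eef_rot: [0.019, 1.0, -0.0, 0.0]
wrist_force: [0.2, 0.9, 1.1]
grip_width: 0.0249
finger_force: 62.3
```

```bash
python3 - <<'E'
from h import *
look(["card","wood"],save="t3")
p=pose()
x,y=p[:2]
plan([[(x,y,.17,-2),(.60,y-.185,.17,-3)],[(.63,.02,.17,-6)],[(.648,-.077,.15,-7.5),(.648,-.077,.073,-7.5)],
[(.648,-.077,.17,-7.5),(.63,.08,.17,-6)],[(.57,.25,.17,-4)],[(.513,.353,.17,-2),(.513,.353,.095,-2)]])
E
```

```text
card 6947 [586.1  12.4 291.1 186.5 -85.2]
wood 191 [648.4 -76.8  47.8  26.9  -7.5]
at [ 0.5657  0.3844  0.07   -2.1062]
[-0.0, 0.0, -0.5] -0.004 rows 2 
[-0.205, -0.918, -0.5] 0.031 rows 5 
--
[-0.197, -0.888, -0.0] 0.105 rows 4 
--
[-0.14, -0.473, 0.1] 0.052 rows 3 
[-0.14, -0.473, 0.485] 0.052 rows 3 
--
[-0.0, 0.0, -0.485] -0.0 rows 2 
[0.192, 0.767, -0.485] -0.052 rows 4 
--
[0.387, 0.814, -0.0] -0.07 rows 4 
--
[0.32, 0.494, -0.0] -0.07 rows 3 
[0.32, 0.494, 0.375] -0.07 rows 3 
--
```

View pics/t3.png

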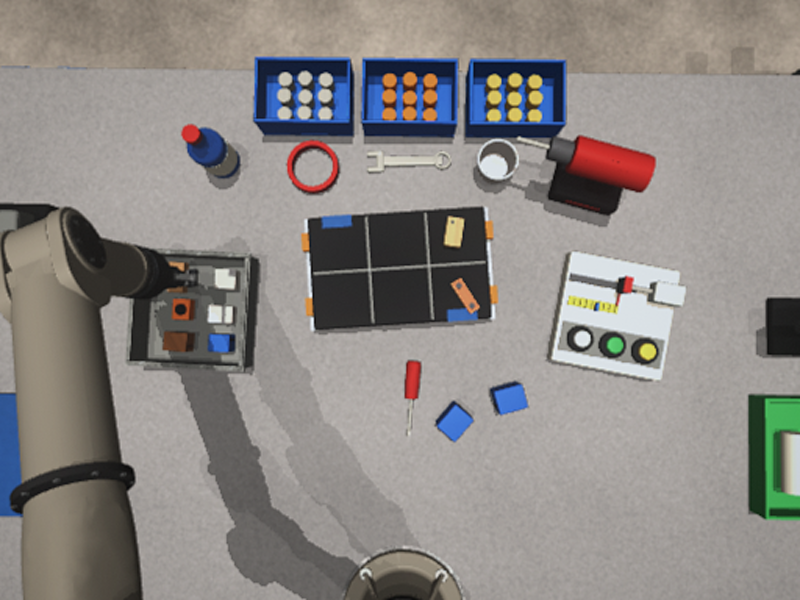

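The bin holds cap, foams, wood_b and chip in their slots, with the card in the gripper over its slot. Only the wood (454,231) and the busbar remain on the module.

Request:
{"name": "step_arm", "arguments": {
  "delta_pos": [
    [0,0,0],
    [0,0,0],
    [0,0,0],
    [0,0,-0.25],
    [0,0,-0.5],
    [-0.205,-0.92,-0.5],
    [-0.205,-0.92,-0.5],
    [-0.205,-0.92,-0.5],
    [-0.205,-0.92,-0.5],
    [-0.205,-0.92,-0.5]
  ],
  "spin": [0,0,0,0,0,0.03,0.03,0.03,0.03,0.03],
  "hand": 44
}}

```text
time: 40.5
eef_pos: [0.6008, 0.1887, 0.1699]
eef_rot: [0.032, 0.999, -0.003, 0.002]
wrist_force: [0.7, -0.0, 1.0]
grip_width: 0.044
finger_force: 0.0
```

Request:
{"name": "step_arm", "arguments": {
  "delta_pos": [
    [-0.195,-0.89,0],
    [-0.195,-0.89,0],
    [-0.195,-0.89,0],
    [-0.195,-0.89,0],
    [-0.195,-0.89,0],
    [-0.195,-0.89,0],
    [-0.195,-0.89,0],
    [-0.195,-0.89,0],
    [-0.195,-0.89,0],
    [-0.195,-0.89,0]
  ],
  "spin": [0.1,0.1,0.1,0.1,0.1,0.1,0.1,0.1,0.1,0.1],
  "hand": 60
}}

```text
time: 41.5
eef_pos: [0.6283, 0.0211, 0.1683]
eef_rot: [0.049, 0.999, 0.0, -0.0]
wrist_force: [0.0, 0.3, -0.2]
grip_width: 0.06
finger_force: 0.0
```

```bash
python3 - <<'E'
from h import *
look(["wood"])
plan([[(.649,-.077,.15,-7.5),(.649,-.077,.072,-7.5)]])
E
```

```text
wood 190 [648.7 -76.8  47.1  26.9  -7.5]
at [ 0.6283  0.0208  0.1683 -5.667 ]
[-0.151, -0.476, 0.091] 0.064 rows 3 
[-0.151, -0.476, 0.481] 0.064 rows 3 
--
```

Request:
{"name": "step_arm", "arguments": {
  "delta_pos": [
    [-0.15,-0.475,0],
    [-0.15,-0.475,0],
    [-0.15,-0.475,0],
    [-0.15,-0.475,0.15],
    [-0.15,-0.475,0.3],
    [-0.15,-0.475,0.4],
    [-0.15,-0.475,0.45],
    [-0.15,-0.475,0.48],
    [-0.15,-0.475,0.48],
    [-0.15,-0.475,0.48]
  ],
  "spin": [0.06,0.06,0.06,0.06,0.06,0.06,0.06,0.06,0.06,0.06]
}}

```text
time: 42.55
eef_pos: [0.6496, -0.0779, 0.0736]
eef_rot: [0.065, 0.998, -0.0, 0.001]
wrist_force: [0.2, 0.2, -0.3]
grip_width: 0.0602
finger_force: 0.0
```

Request:
{"name": "step_arm", "arguments": {
  "delta_pos": [
    [0,0,0],
    [0,0,0],
    [0,0,0],
    [0,0,0],
    [0,0,0],
    [0,0,0],
    [0,0,0],
    [0,0,0],
    [0,0,0],
    [0,0,0]
  ],
  "spin": [0,0,0,0,0,0,0,0,0,0],
  "hand": 0
}}

```text
time: 43.55
eef_pos: [0.6496, -0.0778, 0.0736]
eef_rot: [0.065, 0.998, -0.0, 0.001]
wrist_force: [-0.6, -0.3, 5.7]
grip_width: 0.0263
finger_force: 62.3
```

Request:
{"name": "step_arm", "arguments": {
  "delta_pos": [
    [0,0,-0.15],
    [0,0,-0.35],
    [0.19,0.765,-0.485],
    [0.19,0.765,-0.485],
    [0.19,0.765,-0.485],
    [0.19,0.765,-0.485],
    [0.19,0.765,-0.485],
    [0.19,0.765,-0.485],
    [0.19,0.765,-0.485],
    [0.19,0.765,-0.485]
  ],
  "spin": [0,0,-0.05,-0.05,-0.05,-0.05,-0.05,-0.05,-0.05,-0.05]
}}

```text
time: 44.55
eef_pos: [0.6309, 0.0761, 0.169]
eef_rot: [0.055, 0.999, -0.001, -0.0]
wrist_force: [0.7, 0.3, 0.3]
grip_width: 0.0264
finger_force: 61.6
```

Request:
{"name": "step_arm", "arguments": {
  "delta_pos": [
    [0.385,0.815,0],
    [0.385,0.815,0],
    [0.385,0.815,0],
    [0.385,0.815,0],
    [0.385,0.815,0],
    [0.385,0.815,0],
    [0.385,0.815,0],
    [0.385,0.815,0],
    [0.385,0.815,0],
    [0.385,0.815,0]
  ],
  "spin": [-0.07,-0.07,-0.07,-0.07,-0.07,-0.07,-0.07,-0.07,-0.07,-0.07]
}}

```text
time: 45.55
eef_pos: [0.5719, 0.2481, 0.1694]
eef_rot: [0.036, 0.999, -0.0, 0.0]
wrist_force: [-1.0, 0.1, -0.4]
grip_width: 0.0265
finger_force: 61.7
```

```bash
python3 - <<'E'
from h import *
print(manip.read_state()["grip_width"])
p=pose()
plan([[(.514,.353,.17,-2),(.514,.353,.082,-2)],[(.514,.353,.19,-2),(.47,.18,.22,-6)],[(.46,.0,.22,-8)],[(.46,-.18,.22,-10)]])
E
```

```text
0.02648412589997386
at [ 0.5719  0.2481  0.1694 -4.13  ]
[0.326, 0.502, -0.003] -0.074 rows 3 
[0.326, 0.502, 0.437] -0.074 rows 3 
--
[-0.0, 0.0, -0.54] -0.0 rows 3 
[0.19, -0.872, -0.69] 0.14 rows 5 
--
[-0.044, -0.9, -0.0] 0.07 rows 4 
--
[-0.125, -0.891, -0.0] 0.07 rows 4 
--
```

Request:
{"name": "step_arm", "arguments": {
  "delta_pos": [
    [0.325,0.5,0],
    [0.325,0.5,0],
    [0.325,0.5,0],
    [0.325,0.5,0.15],
    [0.325,0.5,0.3],
    [0.325,0.5,0.4],
    [0.325,0.5,0.435],
    [0.325,0.5,0.435],
    [0.325,0.5,0.435],
    [0.325,0.5,0.435]
  ],
  "spin": [-0.07,-0.07,-0.07,-0.07,-0.07,-0.07,-0.07,-0.07,-0.07,-0.07]
}}

```text
time: 46.55
eef_pos: [0.5149, 0.354, 0.084]
eef_rot: [0.018, 1.0, 0.001, 0.001]
wrist_force: [0.5, 0.4, 0.1]
grip_width: 0.0267
finger_force: 61.7
```

Request:
{"name": "step_arm", "arguments": {
  "delta_pos": [
    [0,0,0],
    [0,0,0],
    [0,0,0],
    [0,0,-0.25],
    [0,0,-0.54],
    [0.19,-0.87,-0.69],
    [0.19,-0.87,-0.69],
    [0.19,-0.87,-0.69],
    [0.19,-0.87,-0.69],
    [0.19,-0.87,-0.69]
  ],
  "spin": [0,0,0,0,0,0.14,0.14,0.14,0.14,0.14],
  "hand": 42
}}

```text
time: 47.55
eef_pos: [0.4701, 0.1747, 0.2223]
eef_rot: [0.057, 0.998, 0.0, 0.001]
wrist_force: [0.4, 0.2, -0.3]
grip_width: 0.042
finger_force: 0.0
```

Request:
{"name": "step_arm", "arguments": {
  "delta_pos": [
    [-0.045,-0.9,0],
    [-0.045,-0.9,0],
    [-0.045,-0.9,0],
    [-0.045,-0.9,0],
    [-0.045,-0.9,0],
    [-0.045,-0.9,0],
    [-0.045,-0.9,0],
    [-0.045,-0.9,0],
    [-0.045,-0.9,0],
    [-0.045,-0.9,0]
  ],
  "spin": [0.07,0.07,0.07,0.07,0.07,0.07,0.07,0.07,0.07,0.07]
}}

```text
time: 48.55
eef_pos: [0.4596, 0.0018, 0.2202]
eef_rot: [0.069, 0.998, -0.0, -0.0]
wrist_force: [-0.7, -0.4, -0.9]
grip_width: 0.0421
finger_force: 0.0
```

Request:
{"name": "step_arm", "arguments": {
  "delta_pos": [
    [-0.125,-0.89,0],
    [-0.125,-0.89,0],
    [-0.125,-0.89,0],
    [-0.125,-0.89,0],
    [-0.125,-0.89,0],
    [-0.125,-0.89,0],
    [-0.125,-0.89,0],
    [-0.125,-0.89,0],
    [-0.125,-0.89,0],
    [-0.125,-0.89,0]
  ],
  "spin": [0.07,0.07,0.07,0.07,0.07,0.07,0.07,0.07,0.07,0.07]
}}

```text
time: 49.55
eef_pos: [0.4597, -0.1778, 0.2203]
eef_rot: [0.087, 0.996, 0.0, 0.0]
wrist_force: [-0.6, -0.4, -0.5]
grip_width: 0.0419
finger_force: 0.0
```

```bash
python3 - <<'E'
from h import *
print(pose())
p,d=manip.capture("top");np.savez("pics/t4.npz",p=p,d=d)
a=cv2.resize(p[150:245,70:170,::-1],(400,380),interpolation=cv2.INTER_CUBIC)
b=cv2.resize(p[155:250,345:445,::-1],(400,380),interpolation=cv2.INTER_CUBIC)
cv2.imwrite("pics/c4.png",np.hstack([a,b]))
C=cloud("top",d);m=C[150:245,70:170];print("max z in bin region",np.nanmax(m[30:70,30:75,2]))
E
```

```text
[np.float64(0.4596987740424081), np.float64(-0.1777715094855616), np.float64(0.22030314449032018), np.float64(-9.930657877139524)]
max z in bin region 1.0834480841119254
```

View pics/c4.png

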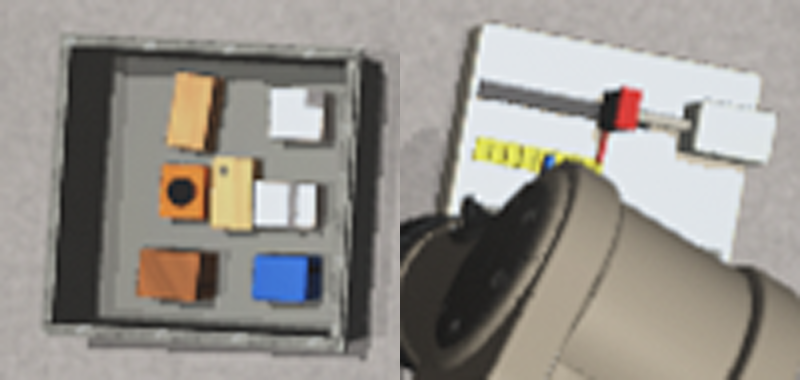

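The left crop shows all seven scraps inside the bin. The right crop shows the gauge at home: tab (622,105), pointer tip (602,165), mark (548,162). I move so the wrist camera sees the gauge unobstructed.

```bash
python3 - <<'E'
from h import *
plan([[(.62,-.34,.25,-10)]])
E
```

```text
at [ 0.4596 -0.1781  0.2203 -9.9622]
[-0.93, -0.659, -0.148] 0.001 rows 5 
--
```

Request:
{"name": "step_arm", "arguments": {
  "delta_pos": [
    [-0.2,-0.15,-0.15],
    [-0.93,-0.66,-0.15],
    [-0.93,-0.66,-0.15],
    [-0.93,-0.66,-0.15],
    [-0.93,-0.66,-0.15],
    [-0.93,-0.66,-0.15],
    [-0.93,-0.66,-0.15],
    [-0.93,-0.66,-0.15],
    [-0.93,-0.66,-0.15],
    [-0.93,-0.66,-0.15]
  ],
  "spin": [0,0,0,0,0,0,0,0,0,0]
}}

```text
time: 50.6
eef_pos: [0.6196, -0.3398, 0.2515]
eef_rot: [0.087, 0.996, 0.0, 0.001]
wrist_force: [-0.4, 0.9, -0.8]
grip_width: 0.0422
finger_force: 0.0
```

```bash
python3 - <<'E'
from h import *
print(pose())
wcap("w2");f=np.load("pics/w2.npz");p=f["p"]
cv2.imwrite("pics/w2c.png",cv2.resize(p[120:270,170:370,::-1],(800,600),interpolation=cv2.INTER_CUBIC))
E
```

```text
[np.float64(0.6196226279886239), np.float64(-0.33984598397483795), np.float64(0.251541831452955), np.float64(-9.975876360513837)]
```

View pics/w2c.png

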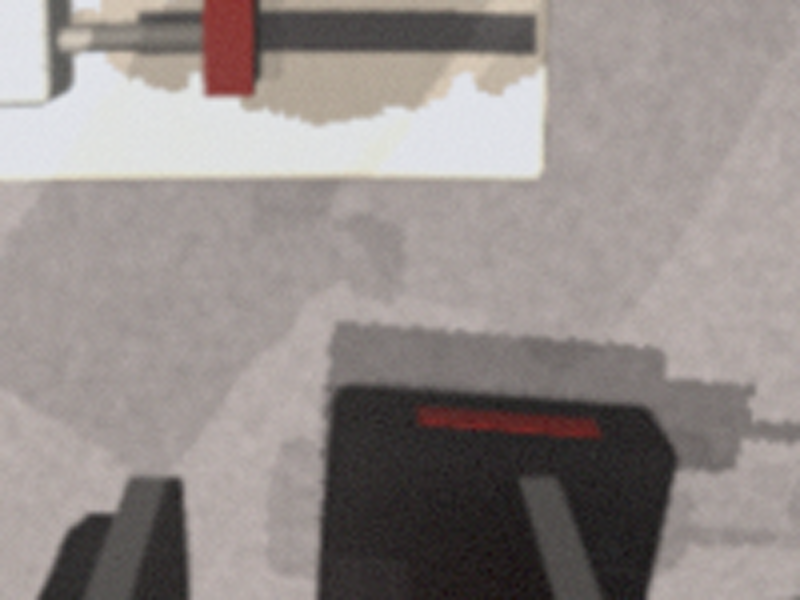

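The crop shows the tab at its upper edge (230,45); the pointer and mark lie above this crop. I segment the full picture and crop higher.

```bash
python3 - <<'E'
from h import *
f=np.load("pics/w2.npz");p=f["p"];hsv=cv2.cvtColor(p,cv2.COLOR_RGB2HSV)
cv2.imwrite("pics/w2d.png",cv2.resize(p[50:155,170:310,::-1],(800,600),interpolation=cv2.INTER_CUBIC))
H,S=hsv[...,0].astype(int),hsv[...,1]
reg=np.zeros(H.shape,bool);reg[50:155,170:310]=1
for n,m,z in(('red',reg&((H<8)|(H>172))&(S>100),.086),('blue',reg&(H>95)&(H<125)&(S>90),.05)):
    v,u=np.nonzero(m);print(n,len(u),u.min(),u.max(),v.min(),v.max())
    for r in np.unique(v):print(r,u[v==r].min(),u[v==r].max(),end='; ')
    print()
E
```

```text
red 351 220 233 99 143
99 229 230; 100 229 230; 101 229 230; 102 229 230; 103 229 230; 104 229 230; 105 229 230; 106 229 230; 107 229 230; 108 229 230; 109 229 230; 110 229 230; 111 229 230; 112 229 230; 113 229 230; 114 229 230; 115 229 230; 116 229 230; 117 229 230; 118 225 232; 119 221 233; 120 221 233; 121 221 233; 122 221 233; 123 221 233; 124 220 233; 125 221 233; 126 221 233; 127 221 233; 128 221 233; 129 221 233; 130 221 233; 131 221 233; 132 221 233; 133 221 233; 134 221 233; 135 221 233; 136 221 232; 137 221 233; 138 222 232; 139 222 232; 140 222 232; 141 222 232; 142 222 232; 143 230 232; 
blue 32 257 259 86 96
86 257 259; 87 257 259; 88 257 259; 89 257 259; 90 257 259; 91 257 259; 92 257 259; 93 257 259; 94 257 259; 95 257 259; 96 257 258;
```

View pics/w2d.png

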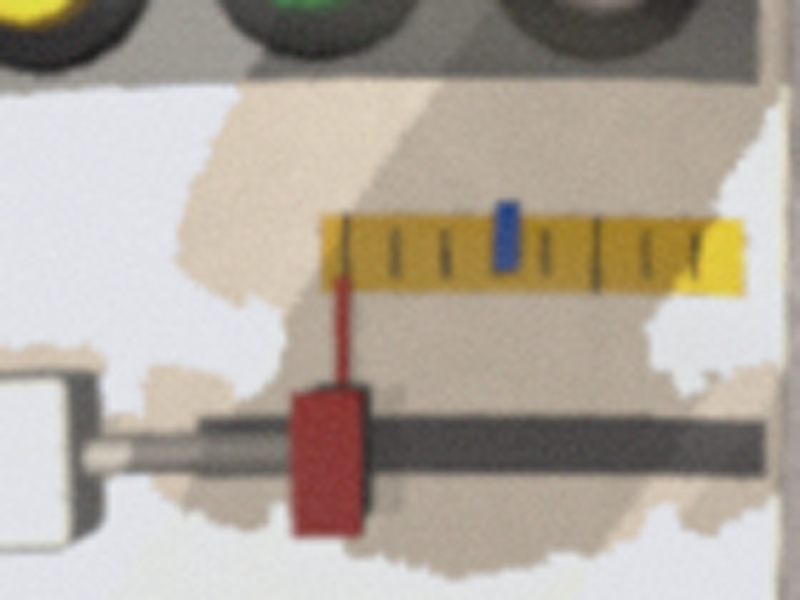

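```bash
python3 - <<'E'
from h import *
f=np.load("pics/w2.npz");d=f["d"]
K=f["K"];Rm=R.from_quat(f["q"]).as_matrix()
def W(u,v):
    a=np.array([(u-K[0,2])/K[0,0],(v-K[1,2])/K[1,1]]);r=np.hypot(*a);w=np.array([*(np.sin(r)*a/r),np.cos(r)])
    return np.round(f["e"]+Rm@(w/w[2]*d[v,u]),4)
for n,(u,v) in dict(ptr=(229,101),ptr2=(230,108),mark=(258,90),mark2=(258,93),tab=(226,130),cons=(240,110)).items():print(n,W(u,v))
ax=np.array([np.sin(np.radians(10.2)),np.cos(np.radians(10.2))])
for zp in(.046,.050):
  for zm in(.05,.052):
    P=wray(f,229.5,101,zp)[:2];M=wray(f,258,91,zm)[:2];print(zp,zm,P.round(4),M.round(4),'pull',round((M-P)@ax,4))
t=[wray(f,u,v,.086)[:2] for u,v in((221,119.),(233,119.),(222,142.),(232,142.))]
print('tab',np.mean(t,0).round(4),wray(f,227,130.5,.086))
print([wray(f,170+u*.175,50+250*.175,.042)[:2].round(4) for u in(345,395,447,546,597,647,697)])
print([wray(f,170+u*.175,50+v*.175,.04)[:2].round(4) for u,v in((782,100),(780,560))])
E
```

```text
ptr [ 0.5336 -0.3531  0.0491]
ptr2 [ 0.5416 -0.3534  0.0502]
mark [ 0.5274 -0.3192  0.0536]
mark2 [ 0.5306 -0.3197  0.0503]
tab [ 0.5628 -0.3584  0.0862]
cons [ 0.546  -0.3433  0.0407]
0.046 0.05 [ 0.5336 -0.3528] [ 0.5283 -0.3193] pull 0.032
0.046 0.052 [ 0.5336 -0.3528] [ 0.5284 -0.3194] pull 0.032
0.05 0.05 [ 0.5337 -0.3525] [ 0.5283 -0.3193] pull 0.0317
0.05 0.052 [ 0.5337 -0.3525] [ 0.5284 -0.3194] pull 0.0317
tab [ 0.5635 -0.3576] [ 0.56346599 -0.35755757  0.086     ]
[array([ 0.5254, -0.3506]), array([ 0.5273, -0.3408]), array([ 0.5292, -0.3307]), array([ 0.5326, -0.3113]), array([ 0.5342, -0.3013]), array([ 0.5358, -0.2914]), array([ 0.5373, -0.2814])]
[array([ 0.509 , -0.2589]), array([ 0.6031, -0.274 ])]
```

```bash
python3 - <<'E'
from h import *
f=np.load("pics/w2.npz");d=f["d"];K=f["K"];Rm=R.from_quat(f["q"]).as_matrix()
def W(u,v):
    a=np.array([(u-K[0,2])/K[0,0],(v-K[1,2])/K[1,1]]);r=np.hypot(*a);w=np.array([*(np.sin(r)*a/r),np.cos(r)])
    return np.round(f["e"]+Rm@(w/w[2]*d[v,u]),4)
print([W(u,v) for u in(195,205,212,217) for v in(128,130)], W(180,130))
plan([[(.563,-.358,.15,-10.2),(.563,-.358,.085,-10.2)]])
E
```

```text
[array([ 0.5557, -0.3951,  0.0587]), array([ 0.558 , -0.3957,  0.058 ]), array([ 0.558 , -0.3838,  0.0597]), array([ 0.5601, -0.3842,  0.0605]), array([ 0.5595, -0.3761,  0.0602]), array([ 0.5617, -0.3766,  0.0598]), array([ 0.5606, -0.3707,  0.0597]), array([ 0.5627, -0.3711,  0.0602])] [ 0.5539 -0.4091  0.0713]
at [ 0.6196 -0.34    0.2514 -9.9861]
[0.263, -0.138, 0.507] 0.007 rows 3 
[0.263, -0.138, 0.832] 0.007 rows 4 
--
```

Request:
{"name": "step_arm", "arguments": {
  "delta_pos": [
    [0.265,-0.14,0.1],
    [0.265,-0.14,0.3],
    [0.265,-0.14,0.5],
    [0.265,-0.14,0.65],
    [0.265,-0.14,0.75],
    [0.265,-0.14,0.83],
    [0.265,-0.14,0.86],
    [0.265,-0.14,0.89],
    [0.265,-0.14,0.89],
    [0.265,-0.14,0.89]
  ],
  "spin": [0.005,0.005,0.005,0.005,0.005,0.005,0.005,0.005,0.005,0.005]
}}

```text
time: 51.65
eef_pos: [0.5631, -0.36, 0.0734]
eef_rot: [0.089, 0.996, -0.0, 0.001]
wrist_force: [0.0, 0.1, -0.4]
grip_width: 0.0421
finger_force: 0.0
```

Request:
{"name": "step_arm", "arguments": {
  "delta_pos": [
    [0,0.015,0],
    [0,0.015,0],
    [0,0.015,0],
    [0,0.015,0],
    [0,0.015,0],
    [0,0.015,0],
    [0,0.015,0],
    [0,0.015,0],
    [0,0.015,0],
    [0,0.015,0]
  ],
  "spin": [0,0,0,0,0,0,0,0,0,0],
  "hand": 0
}}

```text
time: 52.65
eef_pos: [0.5636, -0.3574, 0.0733]
eef_rot: [0.089, 0.996, -0.001, 0.001]
wrist_force: [0.6, -2.6, 5.5]
grip_width: 0.0109
finger_force: 60.6
```

```bash
python3 - <<'E'
from h import *
s=manip.read_state();print(np.round(pose(),4),s["grip_width"],s["wrist_force"])
p,d=manip.capture("top");hsv=cv2.cvtColor(p,cv2.COLOR_RGB2HSV)
plan([[(pose()[0]+.032*np.sin(np.radians(10.2)),pose()[1]+.032*np.cos(np.radians(10.2)),pose()[2],-10.2)]])
E
```

```text
[  0.5636  -0.3574   0.0733 -10.191 ] 0.010868458005787231 [ 0.64003422 -2.61980071  5.52619371]
at [  0.5636  -0.3574   0.0734 -10.1932]
[-0.0, 0.16, -0.0] 0.0 rows 1 
--
```

Request:
{"name": "step_arm", "arguments": {
  "delta_pos": [
    [0,0.02,0],
    [0,0.04,0],
    [0,0.06,0],
    [0,0.08,0],
    [0,0.1,0],
    [0,0.12,0],
    [0,0.14,0],
    [0,0.15,0],
    [0,0.155,0],
    [0,0.155,0]
  ],
  "spin": [0,0,0,0,0,0,0,0,0,0]
}}

```text
time: 53.7
eef_pos: [0.5688, -0.3283, 0.0734]
eef_rot: [0.089, 0.996, -0.002, 0.001]
wrist_force: [1.1, -5.5, 4.3]
grip_width: 0.0109
finger_force: 60.5
```

```bash
python3 - <<'E'
from h import *
s=manip.read_state();print(np.round(pose(),4),s["grip_width"],s["wrist_force"])
wcap("w3");f=np.load("pics/w3.npz");p=f["p"]
cv2.imwrite("pics/w3c.png",cv2.resize(p[150:270,180:340,::-1],(800,600),interpolation=cv2.INTER_CUBIC))
E
```

```text
[  0.5688  -0.3283   0.0734 -10.2315] 0.010911213040579128 [ 1.13220435 -5.54339653  4.28097129]
```

View pics/w3c.png

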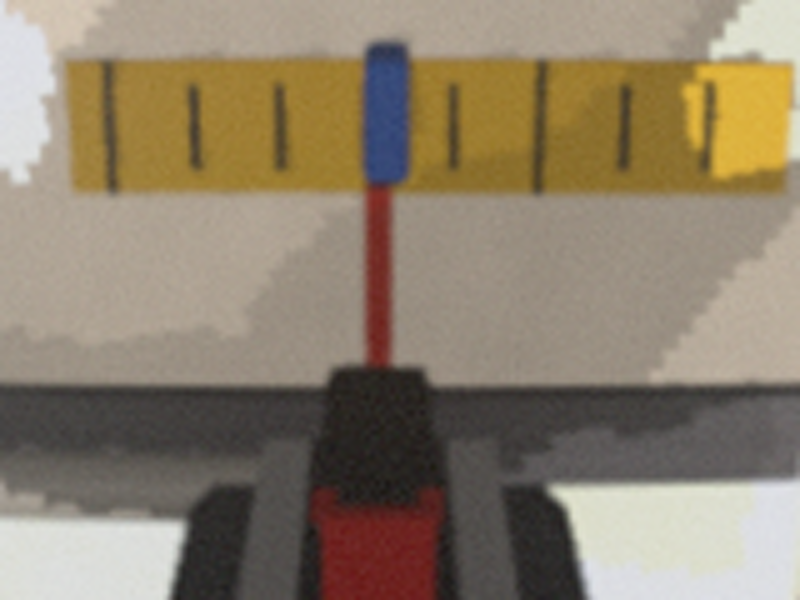

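The pointer (379,270) sits about 8 px left of the mark centre (387,115). With ticks 86 px apart per 10 mm, it is about 1 mm short. I add 1 mm and then hold.

Request:
{"name": "step_arm", "arguments": {
  "delta_pos": [
    [0,0.005,0],
    [0,0.005,0],
    [0,0.005,0],
    [0,0.005,0],
    [0,0.005,0],
    [0,0.005,0],
    [0,0.005,0],
    [0,0.005,0],
    [0,0.005,0],
    [0,0.005,0]
  ],
  "spin": [0,0,0,0,0,0,0,0,0,0]
}}

```text
time: 54.75
eef_pos: [0.5689, -0.3275, 0.0734]
eef_rot: [0.089, 0.996, -0.002, 0.001]
wrist_force: [1.3, -6.5, 5.2]
grip_width: 0.0105
finger_force: 60.4
```

```bash
python3 - <<'E'
from h import *
s=manip.read_state();print(np.round(pose(),4),s["grip_width"],s["wrist_force"])
wcap("w4");f=np.load("pics/w4.npz");hsv=cv2.cvtColor(f["p"],cv2.COLOR_RGB2HSV).astype(int);H,S=hsv[...,0],hsv[...,1]
reg=np.zeros(H.shape,bool);reg[150:222,180:340]=1
P=None
for n,m in(('red',reg&((H<8)|(H>172))&(S>100)),('blue',reg&(H>95)&(H<125)&(S>90))):
    v,u=np.nonzero(m);w=S[v,u];print(n,len(u),(u*w).sum()/w.sum(),v.min(),v.max())
E
```

```text
[  0.5689  -0.3275   0.0734 -10.2427] 0.010509655256379685 [ 1.34896041 -6.52004872  5.2144768 ]
red 174 255.06935786706723 187 221
blue 199 255.50514411372026 160 185
```

Request:
{"name": "step_arm", "arguments": {
  "delta_pos": [
    [0,0,0],
    [0,0,0],
    [0,0,0],
    [0,0,0],
    [0,0,0],
    [0,0,0],
    [0,0,0],
    [0,0,0],
    [0,0,0],
    [0,0,0]
  ],
  "spin": [0,0,0,0,0,0,0,0,0,0]
}}

```text
time: 55.8
eef_pos: [0.5689, -0.3276, 0.0733]
eef_rot: [0.089, 0.996, -0.002, 0.001]
wrist_force: [0.5, -5.5, 4.0]
grip_width: 0.0108
finger_force: 60.4
```

Request:
{"name": "step_arm", "arguments": {
  "delta_pos": [
    [0,0,0],
    [0,0,0],
    [0,0,0],
    [0,0,0],
    [0,0,0],
    [0,0,0],
    [0,0,0],
    [0,0,0],
    [0,0,0],
    [0,0,0]
  ],
  "spin": [0,0,0,0,0,0,0,0,0,0]
}}

```text
time: 56.8
eef_pos: [0.5689, -0.3275, 0.0733]
eef_rot: [0.089, 0.996, -0.002, 0.001]
wrist_force: [0.1, -6.1, 5.2]
grip_width: 0.0108
finger_force: 60.4
```

Request:
{"name": "step_arm", "arguments": {
  "delta_pos": [
    [0,0,0],
    [0,0,0],
    [0,0,0],
    [0,0,0],
    [0,0,0],
    [0,0,0],
    [0,0,0],
    [0,0,0],
    [0,0,0],
    [0,0,0]
  ],
  "spin": [0,0,0,0,0,0,0,0,0,0]
}}

```text
time: 57.8
eef_pos: [0.5689, -0.3276, 0.0734]
eef_rot: [0.089, 0.996, -0.002, 0.001]
wrist_force: [1.0, -6.0, 4.7]
grip_width: 0.0107
finger_force: 60.4
```

```bash
cat >> h.py <<'E'
def ptr(name):
    wcap(name);f=np.load(f"pics/{name}.npz");hsv=cv2.cvtColor(f["p"],cv2.COLOR_RGB2HSV).astype(int);H,S=hsv[...,0],hsv[...,1]
    reg=np.zeros(H.shape,bool);reg[150:222,180:340]=1
    for n,m in(('red',reg&((H<8)|(H>172))&(S>100)),('blue',reg&(H>95)&(H<125)&(S>90))):
        v,u=np.nonzero(m);w=S[v,u];print(n,len(u),(u*w).sum()/w.sum() if len(u) else None)
E
python3 - <<'E'
from h import *
ptr("w5")
E
```

```text
red 173 255.08133142555914
blue 200 255.47861035956555
```

The pointer held level with the mark for over 3 s. I return the gauge home, release it, and lift off.

Request:
{"name": "step_arm", "arguments": {
  "delta_pos": [
    [0,-0.02,0],
    [0,-0.04,0],
    [0,-0.06,0],
    [0,-0.08,0],
    [0,-0.1,0],
    [0,-0.12,0],
    [0,-0.14,0],
    [0,-0.155,0],
    [0,-0.16,0],
    [0,-0.165,0]
  ],
  "spin": [0,0,0,0,0,0,0,0,0,0]
}}

```text
time: 58.85
eef_pos: [0.5635, -0.3576, 0.0733]
eef_rot: [0.089, 0.996, -0.0, 0.001]
wrist_force: [0.9, -2.3, 7.0]
grip_width: 0.0107
finger_force: 60.8
```

Request:
{"name": "step_arm", "arguments": {
  "delta_pos": [
    [0,0,0],
    [0,0,0],
    [0,0,0],
    [0,0,0],
    [0,0,0],
    [0,0,0],
    [0,0,-0.1],
    [0,0,-0.2],
    [0,0,-0.4],
    [0,0,-0.6]
  ],
  "spin": [0,0,0,0,0,0,0,0,0,0],
  "hand": 42
}}

```text
time: 59.85
eef_pos: [0.5624, -0.3569, 0.1927]
eef_rot: [0.089, 0.996, 0.001, -0.001]
wrist_force: [1.2, -1.5, 1.4]
grip_width: 0.0419
finger_force: 0.0
```

```bash
python3 - <<'E'
from h import *
print(pose())
plan([[(.54,-.29,.19,-10.2)],[(.4743,-.2918,.14,-10.2),(.4743,-.2918,.082,-10.2)]])
E
```

```text
[np.float64(0.5623686854641352), np.float64(-0.3569189625979606), np.float64(0.19271747915848123), np.float64(-10.192838487804991)]
at [  0.5624  -0.3569   0.1927 -10.1928]
[0.169, 0.31, 0.014] 0.0 rows 2 
--
[0.322, -0.067, 0.25] -0.0 rows 2 
[0.322, -0.067, 0.54] -0.0 rows 3 
--
```

Request:
{"name": "step_arm", "arguments": {
  "delta_pos": [
    [0.1,0.7,-0.1],
    [0.1,0.7,-0.1],
    [0.1,0.7,-0.1],
    [0.1,0.7,-0.1],
    [0.1,0.7,-0.1],
    [0.1,0.7,-0.1],
    [0.1,0.7,-0.1],
    [0.1,0.7,-0.1],
    [0.1,0.7,-0.1],
    [0.1,0.7,-0.1]
  ],
  "spin": [0,0,0,0,0,0,0,0,0,0],
  "hand": 0
}}

```text
time: 60.85
eef_pos: [0.5677, -0.2168, 0.2122]
eef_rot: [0.089, 0.996, -0.0, -0.0]
wrist_force: [-0.0, -0.4, 0.1]
grip_width: -0.0002
finger_force: 0.0
```

```bash
python3 - <<'E'
from h import *
wcap("w6");f=np.load("pics/w6.npz");p=f["p"]
p2,d2=manip.capture("top")
cv2.imwrite("pics/w6c.png",np.hstack([cv2.resize(p[:,:,::-1],(400,300)),cv2.resize(p2[100:280,60:300,::-1],(400,300))]))
hsv=cv2.cvtColor(p,cv2.COLOR_RGB2HSV).astype(int);H,S=hsv[...,0],hsv[...,1]
red=(((H<8)|(H>172))&(S>100)).astype(np.uint8)
n,l,st,ce=cv2.connectedComponentsWithStats(red)
for i in range(1,n):
    if st[i,4]>40:print(st[i],ce[i].round(1),wray(f,*ce[i],.086).round(3))
print(pose());plan([[(.4743,-.2918,.16,-10.2),(.4743,-.2918,.082,-10.2)]])
E
```

```text
[388   0  25  38 750] [400.   18.3] [ 0.424 -0.052  0.086]
[110 199  14  25 277] [116.7 211.1] [ 0.563 -0.357  0.086]
[ 478  227   34   52 1023] [495.  253.1] [0.706 0.081 0.086]
[np.float64(0.5678831712367279), np.float64(-0.2164247817683568), np.float64(0.2122158503682065), np.float64(-10.206987913283456)]
at [  0.5679  -0.2164   0.2122 -10.207 ]
[0.394, -0.454, 0.261] -0.0 rows 3 
[0.394, -0.454, 0.651] -0.0 rows 4 
--
```

View pics/w6c.png

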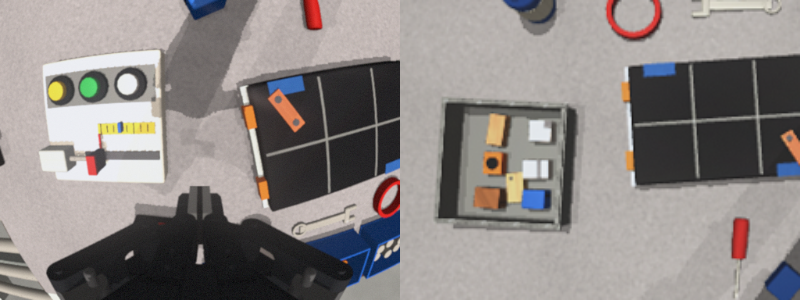

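The left picture shows the gauge home (tab at (95,160)) and the module clear apart from the busbar (287,110). The right one shows all seven scraps in the bin; the wood shifted inside it but is still there. Now the white key.

Request:
{"name": "step_arm", "arguments": {
  "delta_pos": [
    [0.2,-0.225,0],
    [0.395,-0.455,0],
    [0.395,-0.455,0],
    [0.395,-0.455,0.15],
    [0.395,-0.455,0.35],
    [0.395,-0.455,0.5],
    [0.395,-0.455,0.6],
    [0.395,-0.455,0.65],
    [0.395,-0.455,0.65],
    [0.395,-0.455,0.65]
  ],
  "spin": [0,0,0,0,0,0,0,0,0,0]
}}

```text
time: 61.95
eef_pos: [0.4748, -0.2924, 0.0833]
eef_rot: [0.089, 0.996, -0.0, 0.001]
wrist_force: [-0.6, -0.9, 0.9]
grip_width: -0.0001
finger_force: 0.0
```

Request:
{"name": "step_arm", "arguments": {
  "delta_pos": [
    [0,0,0.02],
    [0,0,0.04],
    [0,0,0.05],
    [0,0,0.06],
    [0,0,0.07],
    [0,0,0.08],
    [0,0,0.09],
    [0,0,0.1],
    [0,0,0.1],
    [0,0,0.1]
  ],
  "spin": [0,0,0,0,0,0,0,0,0,0]
}}

```text
time: 62.95
eef_pos: [0.4742, -0.2918, 0.064]
eef_rot: [0.089, 0.996, 0.001, 0.0]
wrist_force: [-3.4, 3.4, 12.8]
grip_width: -0.0002
finger_force: 6.4
```

```bash
python3 - <<'E'
from h import *
s=manip.read_state();print(np.round(pose(),4),s["wrist_force"])
plan([[(.4743,-.2918,.12,-10.2),(.4645,-.3455,.12,-10.2),(.4645,-.3455,.082,-10.2)]],[*pose()[:2],.0622,pose()[3]])
E
```

```text
[  0.4742  -0.2918   0.064  -10.184 ] [-3.44852762  3.35105516 12.75277205]
at [  0.4742  -0.2918   0.0622 -10.184 ]
[-0.0, 0.0, -0.289] 0.001 rows 2 
[0.0, -0.273, -0.289] 0.001 rows 2 
[0.0, -0.273, -0.099] 0.001 rows 2 
--
```

The white key bottomed out at 12.8 N. Next, the green key, then retreat.

Request:
{"name": "step_arm", "arguments": {
  "delta_pos": [
    [0,0,-0.1],
    [0,0,-0.3],
    [0,0,-0.3],
    [0,-0.27,-0.3],
    [0,-0.27,-0.3],
    [0,-0.27,-0.3],
    [0,-0.27,-0.2],
    [0,-0.27,-0.1],
    [0,-0.27,-0.1],
    [0,-0.27,-0.1]
  ],
  "spin": [0,0,0,0,0,0,0,0,0,0]
}}

```text
time: 63.95
eef_pos: [0.4648, -0.3437, 0.0818]
eef_rot: [0.088, 0.996, 0.001, -0.0]
wrist_force: [-0.6, -0.5, 0.3]
grip_width: 0.0002
finger_force: 0.0
```

Request:
{"name": "step_arm", "arguments": {
  "delta_pos": [
    [0,0,0.02],
    [0,0,0.04],
    [0,0,0.05],
    [0,0,0.06],
    [0,0,0.07],
    [0,0,0.08],
    [0,0,0.09],
    [0,0,0.1],
    [0,0,0.1],
    [0,0,0.1]
  ],
  "spin": [0,0,0,0,0,0,0,0,0,0]
}}

```text
time: 64.95
eef_pos: [0.4647, -0.345, 0.0641]
eef_rot: [0.089, 0.996, 0.0, 0.001]
wrist_force: [-2.3, 3.7, 12.3]
grip_width: -0.0002
finger_force: 6.0
```

Request:
{"name": "step_arm", "arguments": {
  "delta_pos": [
    [0,0,-0.1],
    [0,0,-0.3],
    [0,0,-0.6],
    [0,0,-0.8],
    [0,0,-0.8],
    [0,0,-0.8],
    [0,0,-0.8],
    [0,0,-0.8],
    [0,0,-0.8],
    [0,0,-0.8]
  ],
  "spin": [0,0,0,0,0,0,0,0,0,0]
}}

```text
time: 65.95
eef_pos: [0.4642, -0.3446, 0.2213]
eef_rot: [0.089, 0.996, 0.0, -0.001]
wrist_force: [-0.6, -0.3, 1.0]
grip_width: 0.0003
finger_force: 0.0
```

```bash
python3 -c "
from h import *
p,d=manip.capture('top');cv2.imwrite('pics/fin.png',cv2.resize(p[:,:,::-1],(800,600)))"
```

```text
(no output)
```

View pics/fin.png

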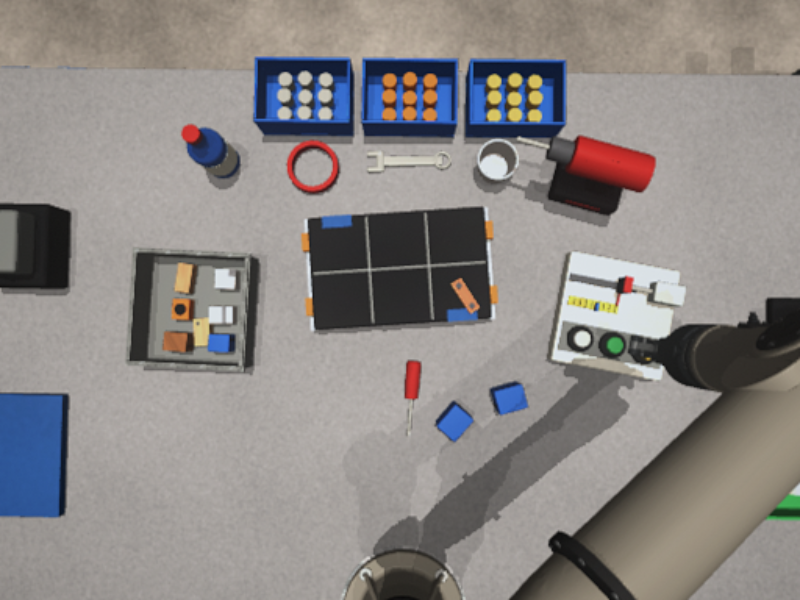

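The final view shows all seven scraps in the bin (193,310), only the busbar (464,294) on the module, the gauge home (625,285) and the tools unmoved. I hand in.

```bash
python3 -c "
from cell import manip
print(manip.sign_off())"
```

```text
the job is handed in; nothing more can be done
None
```

I handed the job in at about 66 s of the 210 s limit: yellow key pressed, all seven scraps in the grey bin, gauge held level with the blue mark for about 3 s and back home, then white and green keys pressed, with the busbar, tools and tape left where they lay.

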